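# Tighten the lock nut at the bottom of a deep bearing housing

## Task

Take the long square-handled nut spinner out of the tool stand, lower it down the deep bore of the aluminium bearing housing and feel it fully home over the square nut at the bottom; only then turn the nut clockwise (seen from above) until it meets its stop. Work gently: do not press, ram or twist hard (no more than about 50 N on the housing or nut). Let go and leave the spinner standing on the nut, and leave everything else as it is.

Things in the scene. Friction and masses are not known exactly. Their poses are not given: they have to be found in the camera images.
- spinner_grip (a point): nut spinner, loose, 0.3 kg, 200 mm long, upright, socket down, in one of the stand's two holes. This point: centre of its handle, a dark steel square bar 24 x 24 mm, 50 mm tall, at the top, 175 mm above the socket's lower face. z up along the tool; x and y square to the handle's faces. Below the handle a shaft 16 mm across, then the socket
- spinner_tip (a point): centre of the lower face (mouth) of the spinner's socket, same axes as the handle. The socket is 40 mm tall and 38 mm across outside; its square recess is 14 mm deep and 21.6 mm wide, its sides parallel to the handle's faces. In the stand this point is 10 mm above the bench
- housing: fixed aluminium bearing housing, a block 90 x 90 mm and 115 mm tall with a low foot out to 74 mm from the axis along its own +x and -x. Origin at the centre of its underside; z up. An upright round bore 42 mm across runs down its middle, with a 2 mm chamfer at the mouth
- bore_mouth (a point): centre of the bore's mouth, on the housing's top face, 115 mm above the bench. How to find the nut's corners: press the socket on the nut lightly (5 to 10 N, nut sunk 3 to 5 mm) and turn it slowly either way; within 90 deg they line up (they fit over a span of some 10 deg), the nut springs up into the socket and the force falls off; then the socket can go on down
- nut_top (a point): centre of the top of the steel square nut, 74 mm below the bore's mouth. Nut 18 mm tall, 20 mm wide, top 1 mm tapering to 19. Sprung: gives 1 mm per 2 N, up to 10 mm, then rigid. This point sinks but does not turn with it: the angle of the nut's sides is NOT measured and may be any. Fully home, the recess's bottom rests on the nut, the socket's mouth 14 mm below this point
- nut (a joint): how far the nut is turned clockwise (seen from above), rad. Starts at 0 to 0.1; its only stop is at 0.9; anticlockwise it turns freely. Turning takes 0.2 N m; it stays where left. Its bed is springy (3 N m per rad), and the fit has 5 deg of play each way: both are taken up first. Past the stop the torque climbs, and some 7 deg on (about 0.5 N m) the 50 N limit is passed, so feel for it
- stand: fixed grey tool stand, a block 80 x 190 mm and 50 mm tall, origin at the centre of its underside. Two upright holes, 42 mm across and 40 mm deep, 50 mm along its own +y and -y from the middle: one holds the spinner, the other the round-headed punch
- punch: loose steel punch with a round knob head, 105 mm tall, standing in the other hole of the stand; shorter than the spinner and not needed. Origin at its underside. Leave it alone
- wrench: steel open-ended wrench lying on the bench, 170 long (sizes in mm); loose, not part of the job. Leave it alone
- grease_jar: white jar, 56 across, 60 tall (sizes in mm); loose, not part of the job. Leave it alone
- spool: green filament spool lying flat, 170 across, 60 tall (sizes in mm); loose, not part of the job. Leave it alone
- bracket: green printed angle bracket, 70 x 40 x 46 (sizes in mm); loose, not part of the job. Leave it alone
- screwdriver: screwdriver lying on the bench, 180 long, black handle (sizes in mm); loose, not part of the job. Leave it alone
- motor: small square stepper motor, 42 x 42 x 40, with a thin shaft on top (sizes in mm); loose, not part of the job. Leave it alone
There are look-alikes about, which are no part of the job. Leave any orange or turquoise look-alike of the housing alone.

How it is judged:
By the outcome, as a careful person would: the job done as asked, in the order asked, and still so for the second after the job is handed in, with the robot touching nothing.
It also fails if it takes over 64 s, if anything falls off the work surface, if the arm or the gripper's body presses on something with over 40 N, if the wrist force passes 120 N, or if a joint passes its speed limit or range.

## Robot

A 6-joint arm with a two-finger parallel gripper is mounted at the origin on the work surface. World frame = base frame: x ahead of the robot, y to its left, z up, the work surface at z = 0. Lengths are in m, angles in rad, forces in N, time in s.
With the tool pointing down it reaches from about 0.225 to 0.875 m from the base axis. Payload 3.4 kg.
Tool frame: the origin (TCP) lies on the mounting face of the last link; the fingertips stand 173 mm ahead of it and the grasp point (between the pads) lies 155 mm ahead of it; y points along the fingers, x is the direction in which the jaws open and shut, and the axes are right-handed (so a half turn about y gives the same grasp; the last joint's range is limited). The gripper opens to 85 mm and grips with 20 to 120 N. Pads are 22 mm wide; open, the fingers measure 114 mm over their backs; the gripper's body (76 mm by 85 mm) begins 54 mm behind the grasp point. The pads swing forward as they close: fully open they stand 13 mm farther back than shut.
Start: joints at [-1.444, 0.276, 1.505, -0, 1.361, -0.121], TCP at [0.141, -0.557, 0.405] pointing down, gripper open.
Joint ranges: [-2.89, 2.89], [-0.75, 2.08], [0.22, 2.7], [-1.18, 4.32], [0.11, 2.71], [-2.7, 2.7]. Speed limits (rad/s): [2.57, 2.57, 3.14, 3.14, 3.14, 3.14].

## Interface

Orientations are given as a unit quaternion [w, x, y, z].
In Python, from rig import manip, vision, ticket gives the robot as it stands.
- The arm moves only by the tool arm_command, never from a script. Its argument "increments" is one flat list of numbers, 7 for each row, row after row: the turn, a rotation vector about the tool's x, y, z in rad, then the shift along the tool's x, y, z in cm, then the closure, from 0 (fully open) to 1 (shut). In form: [wx, wy, wz, tx, ty, tz, hand, wx, wy, wz, tx, ty, tz, hand, ...]. A call has 1 to 8 rows; each row shifts and turns the commanded pose from where the row before left it, along the tool's axes as they then stand; what a row does not reach is not made up. A row lasts 1/8 s, in which the tool goes at most 62.5 mm and 10.7 degrees, less where a joint would pass 70% of its speed; a pose out of reach is approached as far as the arm can. A call is refused whole if a number of a shift passes 6.25 or a number of a turn 0.188, either way. A call with a gripper value outside its range is refused whole. The fingers move at their own pace and stop on an object; "grip_force" is the grip in N (left out, the last holds). Time passes only in rows, so rows that do not move let the fingers close. It gives the time, the measured TCP pose, the force and the opening at its end, in the units of the state.
- manip.get_state(): the state, without advancing time (a new reading comes with each control period).
- vision.get_image(name): name is "scene" or "top"; returns the picture (480x640x3 uint8, red, green, blue); there is no depth.
- vision.camera_params(name): a dict with "vfov" (degrees; the focal length in pixels is half the picture's height over the tangent of half this angle, whatever the lens; pixels are square), "cx", "cy" (the principal point, pixels), "distortion" ([k1, k2, p1, p2, k3] as OpenCV has them; the pictures are not rectified), "R" (3x3) and "t" (3): a world point X has camera coordinates R X + t. Camera axes: x right, y down, z forward; pixel columns grow to the right and rows downward; lengths in m; the calibration is good to about 2 mm. A picture is of the moment at which its call begins. camera_params takes no time and is no camera call.
- ticket.sign_off(): hands the job in, once; it reports no verdict.
The state is a dict: "clock": time; "qpos": joint angles; "qd": joint speeds; "effort": joint torques, N m; "position": TCP position; "ee_rot": TCP orientation; "contact_force": force on the tool from outside, world axes, zero at the start; "moment": the same for the moment, N m; "width": finger opening in m.
Only numpy, scipy, OpenCV 4.12 (cv2) and the standard library are available. Lean on these libraries where they do the work, as an engineer would, in place of code of your own. Each camera call takes 0.05 s, during which the arm holds its last target.

## Working session

There is one attempt and no reset: what is moved stays moved. The work goes in short steps, Python scripts to look and compute and a tool call to move; the robot and the scene stay as the last step left them, time stands still between calls to the robot, and variables do not carry over. Pictures are saved under pics/ and viewed, and the job is handed in when it is done.

Besides the shell and the picture viewer there is one more tool, called after "Emit:" in YAML: its name, and indented under it one key for each argument. arm_command: Moves the arm, as the interface text tells. Its arguments: {"type":"object","properties":{"increments":{"type":"array"},"grip_force":{"type":"number"}},"required":["increments"]}

```bash
mkdir -p pics; ls; python3 - <<'E'
from rig import manip, vision
import cv2, json
for n in ("scene","top"):
    im=vision.get_image(n); cv2.imwrite(f"pics/{n}0.png",im[:,:,::-1])
    print(n,vision.camera_params(n))
print(manip.get_state())
E
```

```text
pics
scene {'vfov': 44.85550348992832, 'cx': 326.7678803827797, 'cy': 247.1404633102646, 'distortion': array([-0.04237779,  0.        ,  0.        ,  0.        ,  0.        ]), 'R': array([[-0.68082726,  0.73243799, -0.002972  ],
       [ 0.43067485,  0.39703898, -0.81048086],
       [-0.59244697, -0.55307743, -0.58575758]]), 't': array([ 0.37194969, -0.09844323,  1.60501851])}
top {'vfov': 57.94950522787076, 'cx': 322.812660983753, 'cy': 236.77186246604427, 'distortion': array([0.00767518, 0.        , 0.        , 0.        , 0.        ]), 'R': array([[-0.00812019, -0.99993867, -0.00753094],
       [-0.99772038,  0.00860627, -0.06693256],
       [ 0.06699327,  0.00697027, -0.99772908]]), 't': array([0.00144692, 0.54569174, 1.1232593 ])}
{'clock': 0.1, 'qpos': array([-1.44397784e+00,  2.76570267e-01,  1.50600874e+00,  2.77488116e-05,
        1.36073653e+00, -1.20984011e-01]), 'qd': array([-0.0003048 , -0.00221561, -0.00055398, -0.00125825, -0.00105276,
        0.00053999]), 'effort': array([ 1.32108758e-03, -4.17698944e+01, -2.46405244e+01, -1.99193883e-04,
        5.85533693e-03,  1.51522084e-05]), 'position': array([ 0.14101799, -0.55725002,  0.40390313]), 'ee_rot': array([ 0.55839406, -0.55752153,  0.43480146, -0.43395103]), 'contact_force': array([ 0.15666411,  0.13468432, -0.44343282]), 'moment': array([0.05655125, 0.00801923, 0.00055311]), 'width': 0.0854734770998466}
```

View pics/scene0.png

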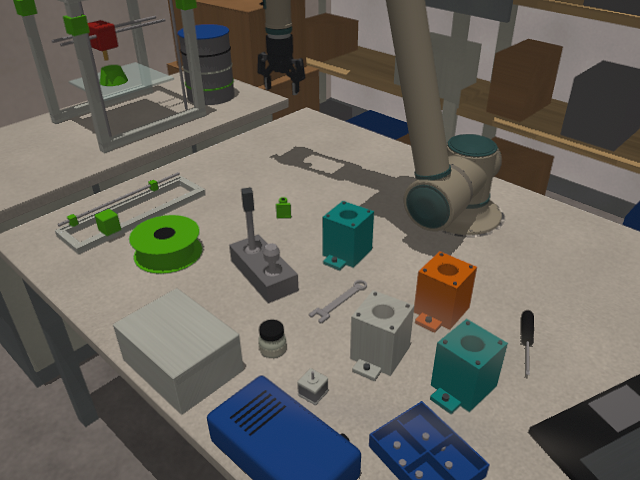

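View pics/top0.png

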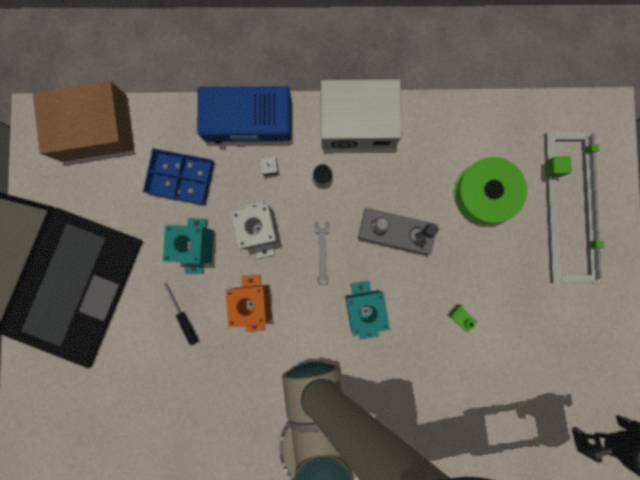

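The scene view shows the grey housing at about (382,330), with its bore at (384,312). The stand is near (264,268) with the spinner handle at (248,198). In the top view the housing is at (255,228) and the stand at (398,231). I'll enlarge both.

```bash
python3 - <<'E'
import cv2
def crop(n,x0,y0,w,h,s,o):
    im=cv2.imread(f"pics/{n}.png")[y0:y0+h,x0:x0+w]
    im=cv2.resize(im,None,fx=s,fy=s,interpolation=cv2.INTER_CUBIC)
    im=cv2.convertScaleAbs(im,alpha=1.5)
    for k in range(0,w,10):
        cv2.putText(im,str(x0+k),(k*s,8),0,.3,(0,0,255),1); cv2.line(im,(k*s,10),(k*s,14),(0,0,255),1)
    for k in range(0,h,10):
        cv2.putText(im,str(y0+k),(0,k*s+4),0,.3,(0,0,255),1)
    cv2.imwrite(f"pics/{o}.png",im)
crop("top0",345,195,100,70,8,"t_stand")
crop("top0",220,190,70,75,8,"t_hous")
crop("scene0",220,175,90,130,4,"s_stand")
crop("scene0",340,280,85,105,5,"s_hous")
E
```

```text
(no output)
```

View pics/t_stand.png

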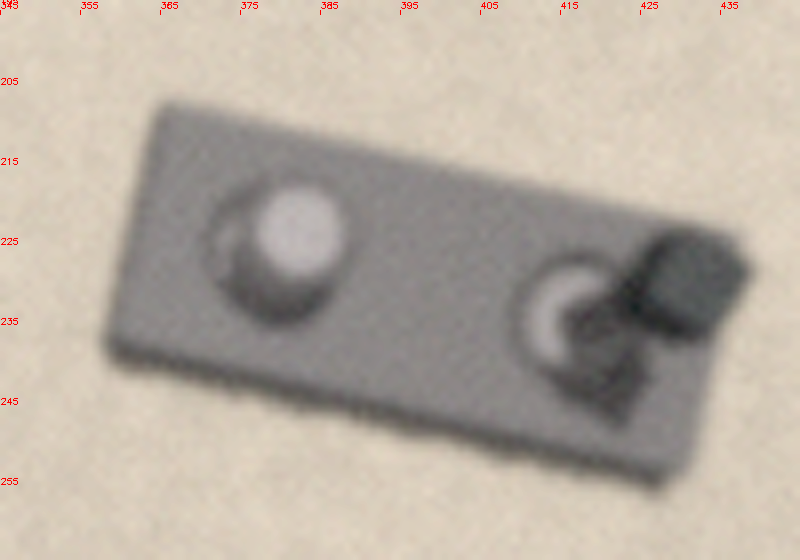

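View pics/t_hous.png

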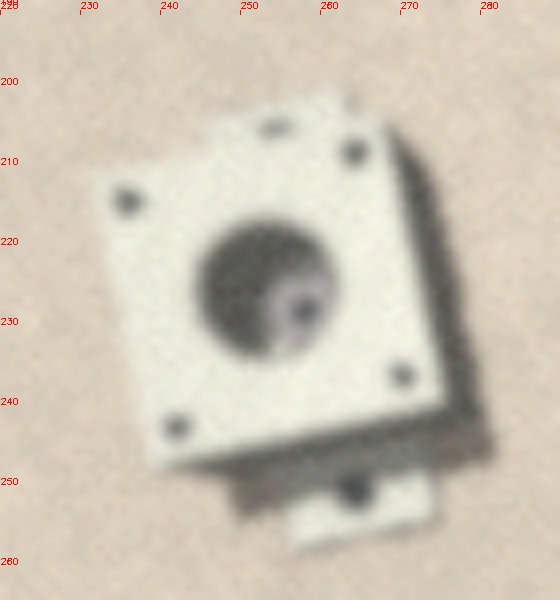

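View pics/s_stand.png

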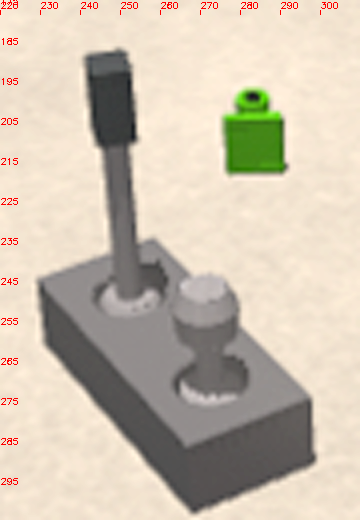

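View pics/s_hous.png

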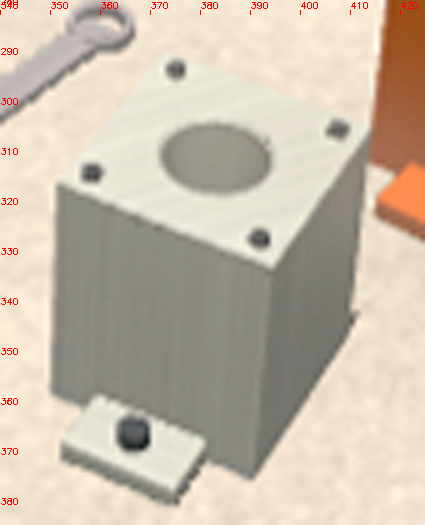

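```bash
cat > h.py <<'E'
import numpy as np, cv2
from rig import vision
P={n:vision.camera_params(n) for n in ("scene","top")}
def K(n):
    p=P[n]; f=240/np.tan(np.radians(p['vfov']/2)); return np.array([[f,0,p['cx']],[0,f,p['cy']],[0,0,1.]])
def proj(n,X):
    p=P[n]; X=np.atleast_2d(np.asarray(X,float))
    return cv2.projectPoints(X,cv2.Rodrigues(p['R'])[0],p['t'],K(n),p['distortion'])[0][:,0]
def onz(n,uv,z):
    p=P[n]; u=cv2.undistortPoints(np.array(uv,float).reshape(-1,1,2),K(n),p['distortion'])[:,0]
    d=np.c_[u,np.ones(len(u))]@p['R']; C=-p['R'].T@p['t']
    return C+d*((z-C[2])/d[:,2])[:,None]
def cr(px,x0,y0,s): return (np.array(px,float)+.5)/s-.5+[x0,y0]
E
python3 - <<'E'
from h import *
np.set_printoptions(precision=4,suppress=True)
for n in P: print(n,-P[n]['R'].T@P[n]['t'])
st=cr([(165,102),(742,235),(110,340),(685,470)],345,195,8)
a=onz('top',st,.05);print('stand top',a,a.mean(0),np.linalg.norm(a[0]-a[1]),np.linalg.norm(a[0]-a[2]))
s2=cr([(38,282),(155,240),(188,443),(312,397)],220,175,4)
b=onz('scene',s2,.05);print('stand scene',b,b.mean(0),np.linalg.norm(b[0]-b[1]),np.linalg.norm(b[0]-b[2]))
h=cr([(128,202),(354,153),(403,376),(177,427),(266,288)],220,190,8)
c=onz('top',h,.115);print('hous top',c,c[:4].mean(0))
h=cr([(176,70),(338,130),(260,239),(92,173),(216,158)],340,280,5)
c=onz('scene',h,.115);print('hous scene',c,c[:4].mean(0))
E
```

```text
scene [1.2465 0.6544 0.8615]
top [ 0.4692 -0.0111  1.1572]
stand top [[ 0.6185 -0.1129  0.05  ]
 [ 0.5739 -0.2966  0.05  ]
 [ 0.542  -0.0942  0.05  ]
 [ 0.499  -0.2766  0.05  ]] [ 0.5584 -0.1951  0.05  ] 0.18908142486690835 0.07872006243695484
stand scene [[ 0.5785 -0.2897  0.05  ]
 [ 0.5013 -0.2712  0.05  ]
 [ 0.6194 -0.1114  0.05  ]
 [ 0.545  -0.0902  0.05  ]] [ 0.561  -0.1906  0.05  ] 0.07939113228116655 0.18294979635763722
hous top [[0.5943 0.207  0.115 ]
 [0.6086 0.1386 0.115 ]
 [0.5408 0.1237 0.115 ]
 [0.526  0.1919 0.115 ]
 [0.5678 0.1652 0.115 ]] [0.5674 0.1653 0.115 ]
hous scene [[0.5419 0.1258 0.115 ]
 [0.5273 0.1942 0.115 ]
 [0.5954 0.2091 0.115 ]
 [0.61   0.1403 0.115 ]
 [0.5717 0.1696 0.115 ]] [0.5687 0.1673 0.115 ]
```

```bash
cat > ov.py <<'E'
from h import *
import sys
def sq(c,a,w,z):
    R=np.array([[np.cos(a),-np.sin(a)],[np.sin(a),np.cos(a)]])
    p=np.array([(-1,-1),(1,-1),(1,1),(-1,1)])*w/2
    return np.c_[p@R.T+c,np.full(4,z)]
def circ(c,r,z):
    t=np.linspace(0,2*np.pi,40); return np.c_[c[0]+r*np.cos(t),c[1]+r*np.sin(t),0*t+z]
def overlay(n,img,box,s,polys,out):
    x0,y0,w,h=box
    im=cv2.resize(cv2.imread(img)[y0:y0+h,x0:x0+w],None,fx=s,fy=s,interpolation=cv2.INTER_CUBIC)
    im=cv2.convertScaleAbs(im,alpha=1.8)
    for p,col in polys:
        q=(proj(n,p)-[x0,y0]+.5)*s-.5
        cv2.polylines(im,[np.round(q).astype(int)],True,col,1,cv2.LINE_AA)
    return im
E
python3 - <<'E'
from ov import *
G=(0,0,255);B=(255,0,0);Y=(0,200,0)
bc=np.array([.5681,.1664])
hp=[(circ(bc,.021,.115),G),(circ(bc,.023,.115),B)]
a=np.arctan2(-.0149,-.0684+.0)  # unused
hs=np.array([.547,-.2416])
sc=[.559,-.193]
sp=[(circ(hs,.021,.05),G)]
A=np.arctan2(.1837,.0446)
for z,c in ((.21,B),(.16,Y)): sp.append((sq(hs,A,.024,z),c))
im=[overlay('top','pics/top0.png',(220,190,70,75),5,hp,0),overlay('scene','pics/scene0.png',(340,280,85,75),5,hp,0)]
cv2.imwrite('pics/o1.png',np.hstack(im))
im=[overlay('top','pics/top0.png',(400,210,50,60),8,sp,0),overlay('scene','pics/scene0.png',(225,180,45,80),7,sp,0)]
im[0]=cv2.copyMakeBorder(im[0],0,80,0,0,0)
cv2.imwrite('pics/o2.png',np.hstack(im))
E
```

```text
(no output)
```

View pics/o1.png

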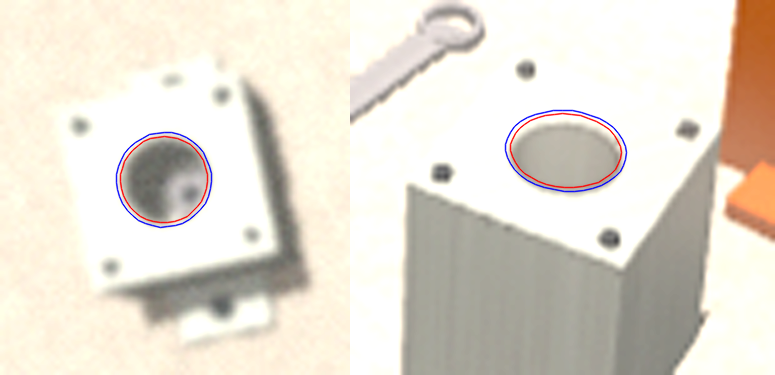

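View pics/o2.png

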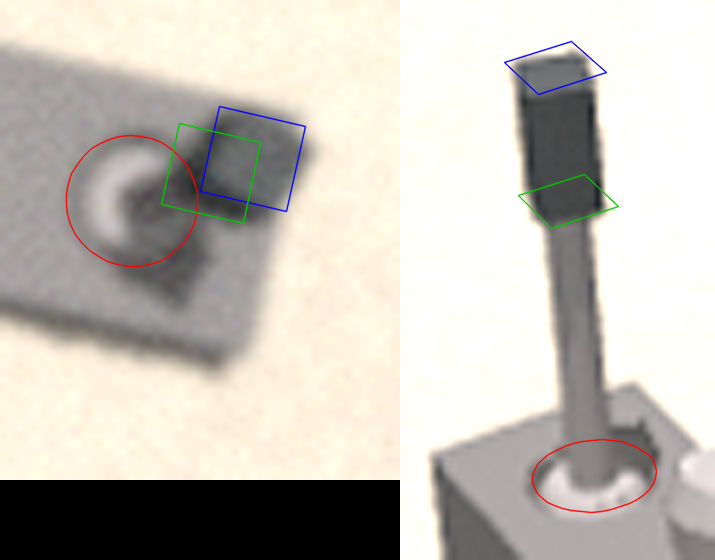

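```bash
python3 - <<'E'
import cv2,numpy as np
def f(n,x0,y0,w,h,s):
    im=cv2.imread(f"pics/{n}.png")[y0:y0+h,x0:x0+w]
    im=cv2.resize(im,None,fx=s,fy=s,interpolation=cv2.INTER_CUBIC)
    return cv2.convertScaleAbs(im,alpha=2.5,beta=-70)
a=f("top0",418,216,30,30,16); b=f("scene0",237,183,22,34,16)
a=cv2.copyMakeBorder(a,0,b.shape[0]-a.shape[0],0,0,0)
cv2.imwrite('pics/z.png',np.hstack([a[:544],b[:544]]))
E
```

```text
(no output)
```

View pics/z.png

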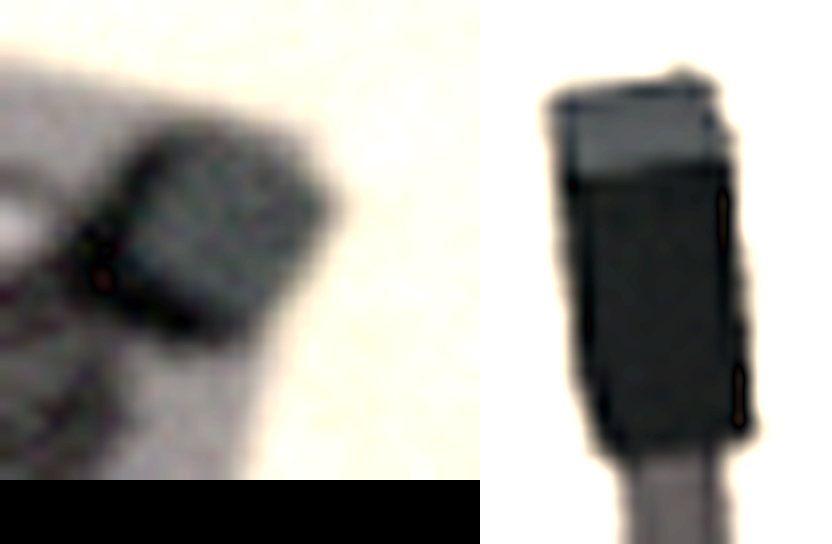

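```bash
python3 - <<'E'
from ov import *
from scipy.optimize import least_squares
np.set_printoptions(precision=4,suppress=True)
S=cr([(75,100),(225,82),(252,160),(96,180),(118,452),(270,434)],237,183,16)
t=onz('scene',S[:4],.21);print(t,t.mean(0))
T=cr([(335,205),(185,122),(125,260),(240,335)],418,216,16)
u=onz('top',T,.21);print(u,u.mean(0))
for w in (t,u):
    e=np.roll(w,-1,0)-w; print(np.degrees(np.arctan2(e[:,1],e[:,0]))%90,np.linalg.norm(e,axis=1))
E
```

```text
[[ 0.5542 -0.2518  0.21  ]
 [ 0.5368 -0.2402  0.21  ]
 [ 0.5484 -0.2212  0.21  ]
 [ 0.5665 -0.233   0.21  ]] [ 0.5515 -0.2365  0.21  ]
[[ 0.5491 -0.2576  0.21  ]
 [ 0.5607 -0.2375  0.21  ]
 [ 0.5418 -0.2288  0.21  ]
 [ 0.5314 -0.2442  0.21  ]] [ 0.5458 -0.242   0.21  ]
[56.236  58.5893 56.9821 57.0727] [0.021  0.0222 0.0215 0.0225]
[60.1438 65.3935 55.9756 52.8802] [0.0233 0.0208 0.0186 0.0222]
```

```bash
python3 - <<'E'
from h import *
from rig import manip
from scipy.spatial.transform import Rotation as Ro
s=manip.get_state(); q=s['ee_rot']; R=Ro.from_quat(np.r_[q[1:],q[0]]).as_matrix()
np.set_printoptions(precision=4,suppress=True)
print(R, s['clock'], s['position'])
y=np.degrees(np.arctan2(R[1,0],R[0,0])); print('yaw x',y,'q1,q6',np.degrees(s['qpos'][[0,5]]))
# target q1 for spinner / bore
print(np.degrees(np.arctan2(-.24,.548)),np.degrees(np.arctan2(.1664,.5681)))
E
```

```text
[[ 0.2453 -0.0002  0.9695]
 [-0.9695  0.0017  0.2453]
 [-0.0017 -1.      0.0002]] 0.1 [ 0.141  -0.5573  0.4039]
yaw x -75.80228395365758 q1,q6 [-82.7338  -6.9319]
-23.65131332664217 16.325633802645807
```

Emit:
arm_command:
  increments: [0,-0.15,0,0,-1,0,0,0,-0.15,0,0,-1,0,0,0,-0.15,0,0,-1,0,0,0,-0.15,0,0,0,0,0,0,-0.155,0,0,0,0,0,0,0,0,0,0,0,0]

```text
clock: 0.85
position: [0.141, -0.5574, 0.4343]
ee_rot: [0.679, -0.678, 0.199, -0.199]
contact_force: [-0.6, -0.1, 0.5]
width: 0.0852
```

```bash
cat >> h.py <<'E'
from rig import manip
from scipy.spatial.transform import Rotation as Ro
np.set_printoptions(precision=4,suppress=True)
def st(v=True):
    s=manip.get_state(); q=s['ee_rot']; R=Ro.from_quat(np.r_[q[1:],q[0]]).as_matrix()
    yaw=np.degrees(np.arctan2(R[1,0],R[0,0]))
    if v:
        print('t',round(s['clock'],2),'p',s['position'],'yaw',round(yaw,2),'y',R[:,1],'grasp',s['position']+.155*R[:,1]); print('F',s['contact_force'],'M',s['moment'],'w',s['width'],'q',s['qpos'])
    return s,R,yaw
def goto(tgt,yaw=None):
    s,R,y=st()
    d=R.T@(np.array(tgt)-s['position']); print('shift cm tool',d*100, 'rows',np.ceil(np.linalg.norm(d)/.0625))
    if yaw is not None: print('turn wy',np.radians(y-yaw))
E
python3 -c "
from h import *
goto((.548,-.240,.43),-32.5)"
```

```text
t 0.85 p [ 0.141  -0.5574  0.4343] yaw -32.65 y [-0.0001  0.0008 -1.    ] grasp [ 0.141  -0.5572  0.2793]
F [-0.5762 -0.1127  0.5139] M [-0.0285  0.0067 -0.036 ] w 0.08519460942520511 q [-1.444   0.2613  1.4524 -0.      1.4288 -0.8742]
shift cm tool [17.1476  0.4505 48.6785] rows 9.0
turn wy -0.00258866109855434
```

Emit:
arm_command:
  increments: [0,0,0,1.5,0,4.2,0,0,0,0,1.5,0,4.2,0,0,0,0,1.5,0,4.2,0,0,0,0,1.5,0,4.2,0,0,0,0,1.5,0,4.2,0,0,0,0,1.5,0,4.2,0,0,0,0,1.5,0,4.2,0,0,0,0,1.5,0,4.2,0]

```text
clock: 1.85
position: [0.4239, -0.3377, 0.4345]
ee_rot: [-0.678, 0.678, -0.199, 0.199]
contact_force: [-0.1, -0.6, -0.0]
width: 0.0854
```

Emit:
arm_command:
  increments: [0,0,0,1.5,0,4.2,0,0,0,0,1.5,0,4.2,0,0,0,0,1.5,0,4.2,0,0,0,0,0.6,0,2.5,0,0,0,0,0,0,0,0,0,0,0,0,0,0,0]

```text
clock: 2.6
position: [0.5468, -0.2392, 0.4344]
ee_rot: [-0.678, 0.679, -0.199, 0.198]
contact_force: [0.2, -0.1, -1.0]
width: 0.0852
```

```bash
python3 -c "
from h import *
goto((.548,-.240,.43),-32.5)
for n in ('scene','top'): cv2.imwrite(f'pics/{n}1.png',vision.get_image(n)[:,:,::-1])
a=cv2.imread('pics/top1.png')[170:290,360:480];b=cv2.imread('pics/scene1.png')[120:280,180:340]
f=lambda i:cv2.convertScaleAbs(cv2.resize(i,(400,int(400*i.shape[0]/i.shape[1])),interpolation=2),alpha=1.6)
cv2.imwrite('pics/c1.png',np.hstack([f(a),f(b)]))
"
```

```text
t 2.6 p [ 0.5468 -0.2392  0.4344] yaw -32.62 y [-0.0012 -0.0003 -1.    ] grasp [ 0.5466 -0.2392  0.2794]
F [ 0.182  -0.1267 -1.0301] M [-0.0124 -0.0027 -0.0131] w 0.08518667930973879 q [-0.5286  0.2949  1.4043 -0.0009  1.4432  0.0407]
shift cm tool [ 0.1476  0.4387 -0.0018] rows 1.0
turn wy -0.002024340914468872
```

View pics/c1.png

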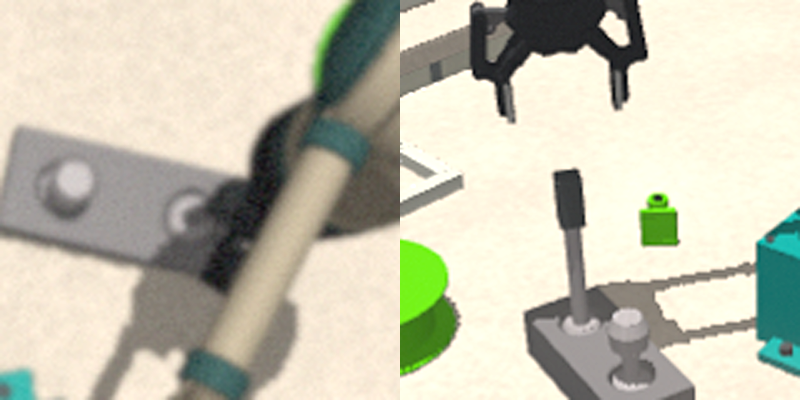

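```bash
python3 -c "
from h import *
print(proj('scene',[(0.5466,-0.2392,.4344-.173+k) for k in (0,.013)]))
print(proj('scene',[(x,y,.21) for x,y in ((.5466,-.2392),(.5515,-.2365),(.546,-.242))]))
im=cv2.imread('pics/scene1.png')[115:225,200:290]
cv2.imwrite('pics/c2.png',cv2.convertScaleAbs(cv2.resize(im,None,fx=5,fy=5,interpolation=2),alpha=2.3))
"
```

```text
[[245.6213 168.8953]
 [245.1199 163.5469]]
[[247.5523 189.4395]
 [246.668  190.6794]
 [246.9325 188.91  ]]
```

View pics/c2.png

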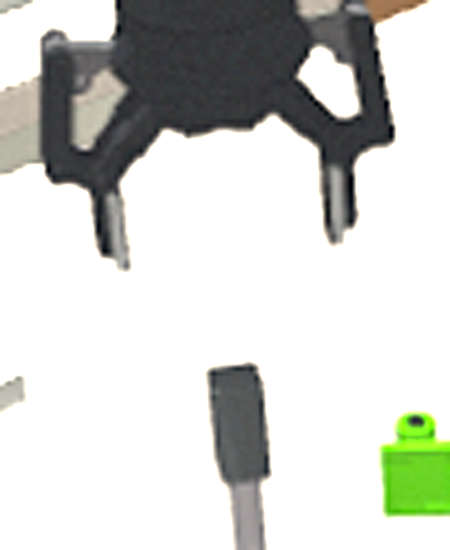

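```bash
python3 -c "
from h import *
goto((.546,-.242,.340),-32.5)"
```

```text
t 2.7 p [ 0.5464 -0.2396  0.4347] yaw -32.66 y [-0.0006 -0.0003 -1.    ] grasp [ 0.5464 -0.2397  0.2797]
F [-0.1118  0.9151  0.325 ] M [ 0.0561 -0.0491  0.0294] w 0.08528883270072646 q [-0.5297  0.2944  1.4043 -0.0006  1.4432  0.0404]
shift cm tool [ 0.094   9.4673 -0.2182] rows 2.0
turn wy -0.0027067463088681063
```

Emit:
arm_command:
  increments: [0,0,0,0.1,0,-0.2,0,0,0,0,0,2.5,0,0,0,0,0,0,2.5,0,0,0,0,0,0,2.5,0,0,0,0,0,0,1.9,0,0,0,0,0,0,0,0,0]

```text
clock: 3.45
position: [0.5461, -0.2415, 0.3393]
ee_rot: [0.679, -0.678, 0.2, -0.197]
contact_force: [0.5, 0.1, 1.0]
width: 0.0852
```

Emit:
arm_command:
  increments: [0,0,0,0,0,0,0.45,0,0,0,0,0,0,0.55,0,0,0,0,0,0,0.62,0,0,0,0,0,0,0.66,0,0,0,0,0,0,0.7]
  grip_force: 30

```text
clock: 4.08
position: [0.5469, -0.2411, 0.3409]
ee_rot: [-0.679, 0.679, -0.198, 0.198]
contact_force: [0.7, -1.4, 0.4]
width: 0.0257
```

Emit:
arm_command:
  increments: [0,0,0,0,0,0,0.8,0,0,0,0,0,0,0.9,0,0,0,0,0,0,1,0,0,0,0,0,0,1]
  grip_force: 60

```text
clock: 4.58
position: [0.5471, -0.2412, 0.341]
ee_rot: [-0.679, 0.679, -0.198, 0.198]
contact_force: [1.4, -0.2, 2.2]
width: 0.0232
```

```bash
python3 -c "
from h import *
st()"
```

```text
t 4.58 p [ 0.5471 -0.2412  0.341 ] yaw -32.54 y [ 0.0009 -0.0006 -1.    ] grasp [ 0.5473 -0.2413  0.186 ]
F [ 1.3937 -0.2038  2.195 ] M [-0.1559 -0.144  -0.0252] w 0.02324613403248392 q [-0.5316  0.3505  1.557  -0.0001  1.2331  0.0364]
```

Emit:
arm_command:
  increments: [0,0,0,0,-0.5,0,1,0,0,0,0,-0.5,0,1,0,0,0,0,-1,0,1,0,0,0,0,-2,0,1,0,0,0,0,-2,0,1,0,0,0,0,-2,0,1,0,0,0,0,0,0,1]

```text
clock: 5.45
position: [0.5472, -0.2413, 0.4228]
ee_rot: [-0.678, 0.679, -0.197, 0.2]
contact_force: [-0.4, -0.2, -2.9]
width: 0.0233
```

```bash
python3 -c "
from h import *
goto((.5675,.1660,.485))"
```

```text
t 5.45 p [ 0.5472 -0.2413  0.4228] yaw -32.54 y [ 0.0038 -0.0023 -1.    ] grasp [ 0.5478 -0.2416  0.2678]
F [-0.3535 -0.189  -2.9088] M [ 0.0471  0.0153 -0.0106] w 0.023318762602545888 q [-0.5316  0.3005  1.4246 -0.0001  1.4122  0.0364]
shift cm tool [-20.174   -6.3038  35.4251] rows 7.0
```

Emit:
arm_command:
  increments: [0,0,0,0,-2,0,1,0,0,0,0,-2.2,0,1,0,0,0,0,-2,0,1,0,0,0,-1,0,1.75,1,0,0,0,-2,0,3.5,1,0,0,0,-2,0,3.5,1,0,0,0,-2,0,3.5,1,0,0,0,-2,0,3.5,1]

```text
clock: 6.45
position: [0.555, -0.0574, 0.4809]
ee_rot: [0.679, -0.679, 0.199, -0.197]
contact_force: [0.0, 0.1, -2.7]
width: 0.0233
```

Emit:
arm_command:
  increments: [0,0,0,-2,0,3.5,1,0,0,0,-2,0,3.5,1,0,0,0,-2,0,3.5,1,0,0,0,-2,0,3.5,1,0,0,0,-2,0,3.5,1,0,0,0,-1.1,0,2.1,1,0,0,0,0,0,0,1,0,0,0,0,0,0,1]

```text
clock: 7.45
position: [0.567, 0.1652, 0.4815]
ee_rot: [-0.678, 0.679, -0.199, 0.197]
contact_force: [-0.5, -0.5, -2.3]
width: 0.0232
```

```bash
python3 -c "
from h import *
goto((.5675,.1660,.485))
for n in ('scene','top'): cv2.imwrite(f'pics/{n}2.png',vision.get_image(n)[:,:,::-1])
a=cv2.imread('pics/top2.png')[180:280,200:320];b=cv2.imread('pics/scene2.png')[160:380,310:450]
cv2.imwrite('pics/c3.png',cv2.resize(a,None,fx=5,fy=5,interpolation=2));cv2.imwrite('pics/c4.png',cv2.convertScaleAbs(cv2.resize(b,(560,880),interpolation=2)[:,:],alpha=1.5)[290:880])
"
```

```text
t 7.45 p [0.567  0.1652 0.4815] yaw -32.51 y [-0.0024 -0.001  -1.    ] grasp [0.5666 0.1651 0.3265]
F [-0.5142 -0.4934 -2.326 ] M [-0.057   0.0342 -0.0261] w 0.023227362274394567 q [ 0.166   0.2694  1.3271 -0.0006  1.5477  0.7333]
shift cm tool [ 0.0013 -0.3492  0.0916] rows 1.0
```

View pics/c3.png

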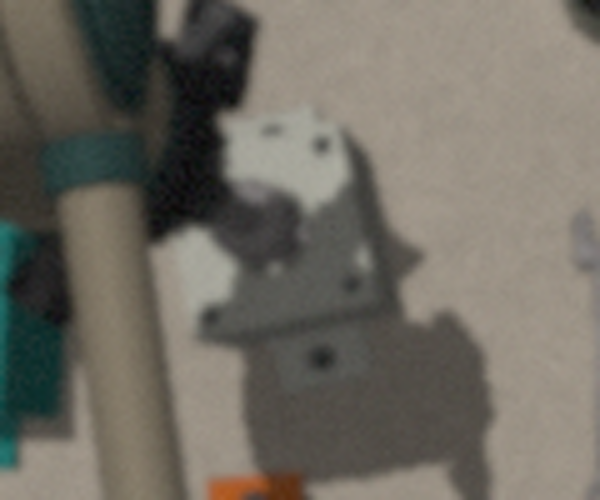

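View pics/c4.png

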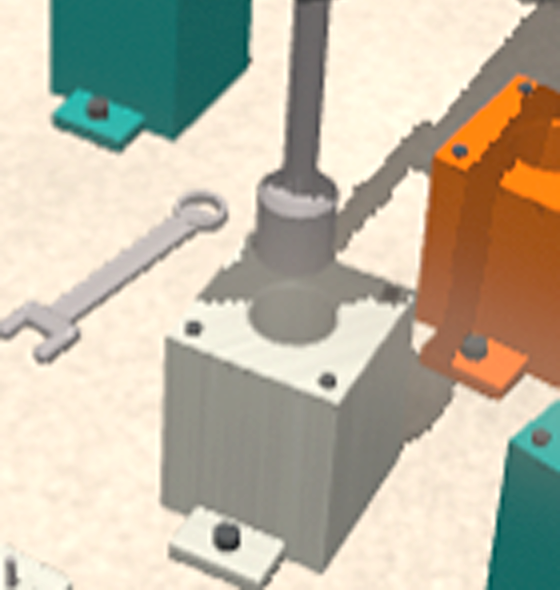

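Emit:
arm_command:
  increments: [0,0,0,0,1,0.09,1,0,0,0,0,1.4,0,1,0,0,0,0,0,0,1,0,0,0,0,0,0,1]

```text
clock: 8.05
position: [0.5682, 0.1656, 0.4585]
ee_rot: [-0.679, 0.679, -0.198, 0.198]
contact_force: [-0.2, 0.8, -2.4]
width: 0.0234
```

```bash
cat > look.py <<'E'
from ov import *
import sys
k=sys.argv[1]; bc=np.array([float(sys.argv[2]),float(sys.argv[3])])
s,R,y=st()
for n in ('scene','top'): cv2.imwrite(f'pics/{n}{k}.png',vision.get_image(n)[:,:,::-1])
g=s['position'][:2]; m=s['position'][2]-.341+.010
G=(0,0,255);B=(255,0,0);Y=(0,200,0)
p=[(circ(bc,.023,.115),B),(circ(g,.019,m),G),(circ(g,.019,m+.04),G)]
a=overlay('scene',f'pics/scene{k}.png',(352,230,65,110),5,p,0)
b=overlay('top',f'pics/top{k}.png',(225,190,60,60),6,p,0)
b=cv2.copyMakeBorder(b,0,a.shape[0]-b.shape[0],0,0,0)
cv2.imwrite(f'pics/ov{k}.png',np.hstack([a,b])); print('mouth z',m)
E
python3 look.py 3 .5675 .166
```

```text
t 8.05 p [0.5682 0.1656 0.4585] yaw -32.56 y [-0.0003 -0.0001 -1.    ] grasp [0.5682 0.1656 0.3035]
F [-0.1647  0.7953 -2.4255] M [ 0.0611 -0.0756  0.0014] w 0.02342330978154979 q [ 0.1661  0.2778  1.3704 -0.0001  1.4937  0.7344]
mouth z 0.12747424508520722
```

View pics/ov3.png

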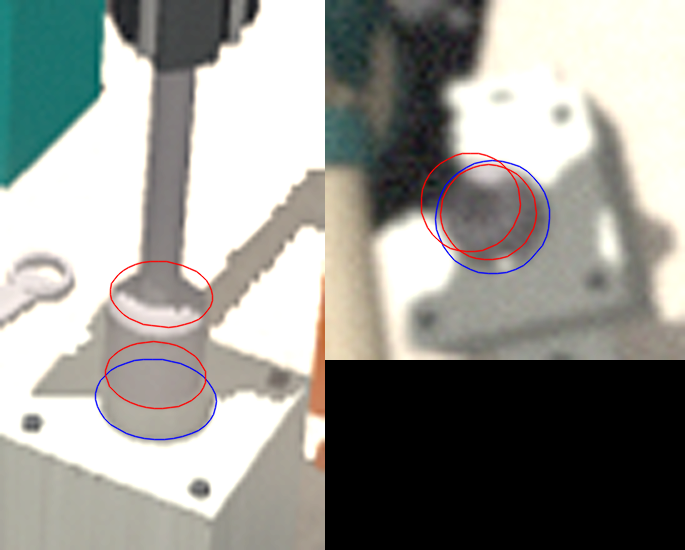

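```bash
python3 -c "
from ov import *
a=overlay('scene','pics/scene3.png',(366,275,36,48),12,[],0)
b=overlay('top','pics/top3.png',(232,205,36,36),10,[],0)
a=cv2.convertScaleAbs(a,alpha=.8);
b=cv2.copyMakeBorder(b,0,a.shape[0]-b.shape[0],0,0,0)
cv2.imwrite('pics/c5.png',np.hstack([a,b]))
"
```

```text
(no output)
```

View pics/c5.png

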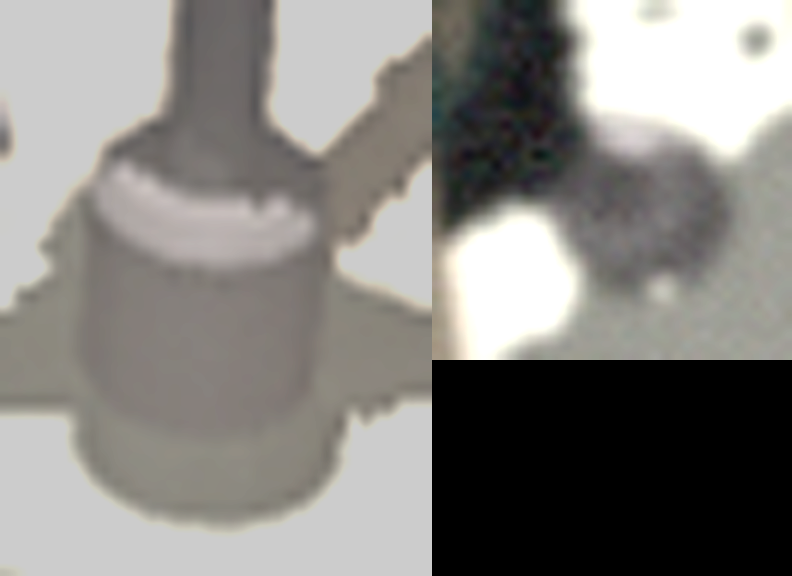

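```bash
python3 -c "
from ov import *
from scipy.optimize import fsolve
def ext(c,r,z):
    q=proj('scene',circ(c,r,z)); return (q[:,0].min()+q[:,0].max())/2, q[:,1].max()
def sol(r,z,u,v): return fsolve(lambda c: np.subtract(ext(c,r,z),(u,v)),[.567,.165],epsfcn=1e-6)
px=lambda x,y: (366+(x+.5)/12-.5, 275+(y+.5)/12-.5)
u,v=px(195,438); s=sol(.019,.1275,u,v)
u2,v2=px(208,523); b=sol(.023,.115,u2,v2); b1=sol(.021,.115,u2,v2)
print('scene sock',s,'bore',b,b1,'diff',b-s,b1-s)
t=onz('top',[(253.35,225.55)],.1275)[0]; print('top sock',t)
"
```

```text
scene sock [0.569  0.1641] bore [0.5687 0.1673] [0.5703 0.1686] diff [-0.0004  0.0032] [0.0012 0.0044]
top sock [0.5666 0.1618 0.1275]
```

Emit:
arm_command:
  increments: [0,0,0,-0.17,0,0.3,1,0,0,0,0,0.8,0,1,0,0,0,0,0,0,1,0,0,0,0,0,0,1]

```text
clock: 8.65
position: [0.5683, 0.1692, 0.4505]
ee_rot: [-0.679, 0.679, -0.198, 0.198]
contact_force: [0.0, 0.3, -2.6]
width: 0.0232
```

```bash
python3 look.py 4 .5675 .166; python3 -c "
from ov import *
a=overlay('scene','pics/scene4.png',(366,275,36,48),12,[],0)
b=overlay('top','pics/top4.png',(232,205,36,36),10,[],0)
a=cv2.convertScaleAbs(a,alpha=.8);
b=cv2.copyMakeBorder(b,0,a.shape[0]-b.shape[0],0,0,0)
cv2.imwrite('pics/c6.png',np.hstack([a,b]))
"
```

```text
t 8.65 p [0.5683 0.1692 0.4505] yaw -32.54 y [-0.0003 -0.0002 -1.    ] grasp [0.5682 0.1692 0.2955]
F [ 0.0362  0.2874 -2.5509] M [ 0.0404 -0.0261  0.0059] w 0.02316599302594489 q [ 0.1721  0.2824  1.3832 -0.0001  1.4764  0.7401]
mouth z 0.11946874671529877
```

View pics/c6.png

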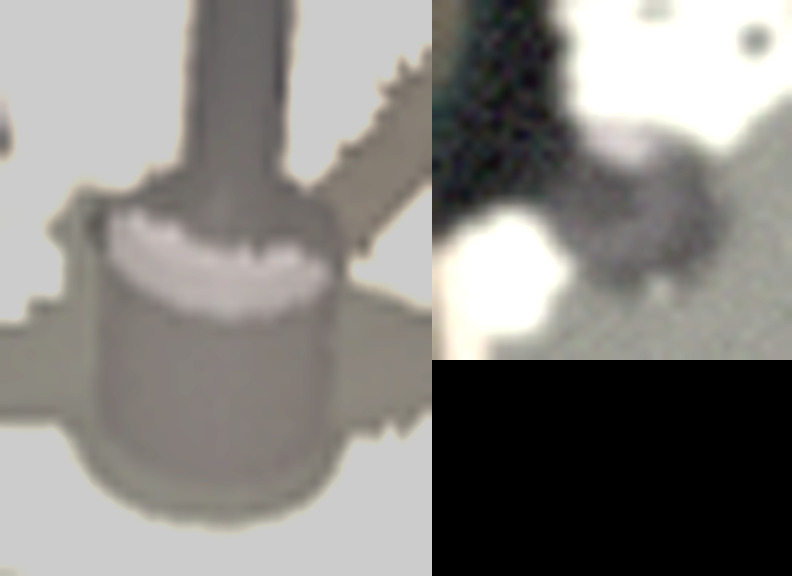

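Emit:
arm_command:
  increments: [0,0,0,0,0.3,0,1,0,0,0,0,0.3,0,1,0,0,0,0,0.3,0,1,0,0,0,0,0,0,1]

```text
clock: 9.25
position: [0.5682, 0.1692, 0.4413]
ee_rot: [-0.679, 0.679, -0.198, 0.198]
contact_force: [0.4, -0.0, -2.7]
width: 0.0233
```

```bash
python3 -c "
from h import *
st()"
```

```text
t 9.25 p [0.5682 0.1692 0.4413] yaw -32.55 y [-0.0008 -0.0003 -1.    ] grasp [0.5681 0.1691 0.2863]
F [ 0.4063 -0.0276 -2.6912] M [ 0.0361 -0.0387 -0.0003] w 0.023349003000138445 q [ 0.1721  0.286   1.4004 -0.0001  1.456   0.7401]
```

Emit:
arm_command:
  increments: [0,0,0,0,0.5,0,1,0,0,0,0,0.5,0,1,0,0,0,0,0.5,0,1,0,0,0,0,0.5,0,1]

```text
clock: 9.75
position: [0.5683, 0.1692, 0.4212]
ee_rot: [-0.679, 0.679, -0.198, 0.198]
contact_force: [-0.2, -0.8, -2.1]
width: 0.0234
```

Emit:
arm_command:
  increments: [0,0,0,0,0.5,0,1,0,0,0,0,0.5,0,1,0,0,0,0,0.5,0,1,0,0,0,0,0.5,0,1]

```text
clock: 10.25
position: [0.5683, 0.1692, 0.4014]
ee_rot: [-0.679, 0.679, -0.198, 0.198]
contact_force: [-0.2, -0.6, -1.9]
width: 0.0233
```

```bash
python3 -c "
from h import *
st()"
```

```text
t 10.25 p [0.5683 0.1692 0.4014] yaw -32.54 y [ 0.0001 -0.0001 -1.    ] grasp [0.5683 0.1692 0.2464]
F [-0.2337 -0.6493 -1.9221] M [ 0.0107 -0.0657 -0.0203] w 0.02333862048461242 q [ 0.1721  0.3048  1.4714 -0.0001  1.3654  0.7401]
```

Emit:
arm_command:
  increments: [0,0,0,0.1,0,0,1,0,0,0,0,0,0,1]

```text
clock: 10.5
position: [0.5693, 0.1686, 0.4018]
ee_rot: [0.679, -0.679, 0.198, -0.198]
contact_force: [0.5, 0.3, -2.1]
width: 0.0232
```

Emit:
arm_command:
  increments: [0,0,0,0.05,0,0,1,0,0,0,0,0,0,1]

```text
clock: 10.75
position: [0.5697, 0.1683, 0.4019]
ee_rot: [0.679, -0.679, 0.198, -0.198]
contact_force: [-0.5, 0.3, -2.9]
width: 0.023
```

Emit:
arm_command:
  increments: [0,0,0,0.05,0,0,1,0,0,0,0,0,0,1]

```text
clock: 11.0
position: [0.57, 0.1681, 0.4017]
ee_rot: [-0.679, 0.679, -0.198, 0.198]
contact_force: [0.2, 0.1, -3.6]
width: 0.0239
```

Emit:
arm_command:
  increments: [0,0,0,0.05,0,0,1,0,0,0,0,0,0,1]

```text
clock: 11.25
position: [0.5705, 0.1678, 0.4016]
ee_rot: [-0.679, 0.679, -0.198, 0.198]
contact_force: [0.4, 0.6, -2.4]
width: 0.0235
```

Emit:
arm_command:
  increments: [0,0,0,0.05,0,0,1,0,0,0,0,0,0,1]

```text
clock: 11.5
position: [0.5709, 0.1675, 0.4016]
ee_rot: [-0.679, 0.679, -0.198, 0.198]
contact_force: [0.1, 1.0, -3.3]
width: 0.0233
```

```bash
python3 -c "
from h import *
st()"
```

```text
t 11.5 p [0.5709 0.1675 0.4016] yaw -32.55 y [-0.     -0.0001 -1.    ] grasp [0.5709 0.1675 0.2466]
F [ 0.0539  1.0062 -3.3179] M [-0.0164 -0.0189  0.0078] w 0.023338533016645294 q [ 0.1686  0.3076  1.4665 -0.0001  1.3675  0.7366]
```

Emit:
arm_command:
  increments: [0,0,0,0.05,0,0,1,0,0,0,0,0,0,1]

```text
clock: 11.75
position: [0.5713, 0.1673, 0.4017]
ee_rot: [-0.679, 0.679, -0.198, 0.198]
contact_force: [-0.2, 0.1, -3.2]
width: 0.0232
```

```bash
python3 -c "
from h import *
st()"
```

```text
t 11.75 p [0.5713 0.1673 0.4017] yaw -32.55 y [ 0.     -0.0001 -1.    ] grasp [0.5713 0.1673 0.2467]
F [-0.1675  0.1304 -3.2208] M [-0.0307  0.0373  0.0276] w 0.02321919716880687 q [ 0.168   0.3081  1.4658 -0.0001  1.3677  0.7361]
```

Emit:
arm_command:
  increments: [0,0,0,0.05,0,0,1,0,0,0,0,0,0,1]

```text
clock: 12.0
position: [0.5717, 0.167, 0.4017]
ee_rot: [-0.679, 0.679, -0.198, 0.198]
contact_force: [0.7, -0.0, -3.2]
width: 0.0234
```

```bash
python3 -c "
from h import *
st()"
```

```text
t 12.0 p [0.5717 0.167  0.4017] yaw -32.55 y [ 0.     -0.0001 -1.    ] grasp [0.5718 0.167  0.2467]
F [ 0.6947 -0.0227 -3.1733] M [-0.0042 -0.0062  0.0284] w 0.02335154543060775 q [ 0.1674  0.3086  1.465  -0.0001  1.3679  0.7355]
```

Emit:
arm_command:
  increments: [0,0,0,0.05,0,0,1,0,0,0,0,0,0,1]

```text
clock: 12.25
position: [0.5721, 0.1667, 0.4017]
ee_rot: [-0.679, 0.679, -0.198, 0.198]
contact_force: [0.3, 0.8, -2.7]
width: 0.0233
```

```bash
python3 -c "
from h import *
st()"
```

```text
t 12.25 p [0.5721 0.1667 0.4017] yaw -32.55 y [ 0.0001 -0.0001 -1.    ] grasp [0.5722 0.1667 0.2467]
F [ 0.2746  0.7695 -2.7497] M [ 0.0191 -0.0145 -0.0302] w 0.023315449083939635 q [ 0.1669  0.3091  1.4643 -0.0002  1.3682  0.7349]
```

```bash
python3 look.py 5 .5675 .166
```

```text
t 12.25 p [0.5721 0.1667 0.4017] yaw -32.55 y [ 0.0001 -0.0001 -1.    ] grasp [0.5722 0.1667 0.2467]
F [ 0.2746  0.7695 -2.7497] M [ 0.0191 -0.0145 -0.0302] w 0.023315449083939635 q [ 0.1669  0.3091  1.4643 -0.0002  1.3682  0.7349]
mouth z 0.07068870599038034
```

View pics/ov5.png

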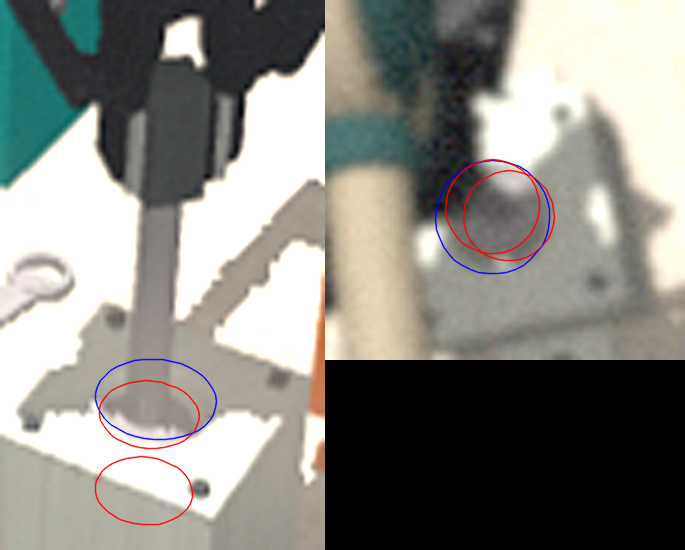

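Emit:
arm_command:
  increments: [0,0,0,0.05,0,0,1,0,0,0,0,0,0,1]

```text
clock: 12.6
position: [0.5726, 0.1665, 0.4017]
ee_rot: [-0.679, 0.679, -0.198, 0.198]
contact_force: [0.5, -0.1, -2.7]
width: 0.0233
```

```bash
python3 -c "
from h import *
st()"
```

```text
t 12.6 p [0.5726 0.1665 0.4017] yaw -32.55 y [ 0.     -0.0001 -1.    ] grasp [0.5726 0.1665 0.2467]
F [ 0.4786 -0.0911 -2.7354] M [ 0.014  -0.0327 -0.0268] w 0.023338894396176903 q [ 0.1663  0.3096  1.4636 -0.0001  1.3684  0.7344]
```

Emit:
arm_command:
  increments: [0,0,0,0.05,0,0,1,0,0,0,0,0,0,1]

```text
clock: 12.85
position: [0.5728, 0.1663, 0.4016]
ee_rot: [0.679, -0.679, 0.198, -0.198]
contact_force: [-0.9, 1.0, -3.1]
width: 0.0232
```

```bash
python3 -c "
from h import *
st()"
```

```text
t 12.85 p [0.5728 0.1663 0.4016] yaw -32.55 y [-0.0006  0.0002 -1.    ] grasp [0.5727 0.1663 0.2466]
F [-0.922   0.9832 -3.0874] M [ 0.1332  0.1695 -0.0336] w 0.023210930137677447 q [0.1658 0.31   1.463  0.0003 1.3691 0.7338]
```

Emit:
arm_command:
  increments: [0,0,0,-0.2,0,0,1,0,0,0,-0.15,0,0,1,0,0,0,0,0,0,1]

```text
clock: 13.22
position: [0.5699, 0.1681, 0.4017]
ee_rot: [-0.679, 0.679, -0.198, 0.198]
contact_force: [0.3, -0.3, -2.7]
width: 0.0235
```

```bash
python3 -c "
from h import *
st()"
```

```text
t 13.22 p [0.5699 0.1681 0.4017] yaw -32.53 y [ 0.0002 -0.0002 -1.    ] grasp [0.5699 0.1681 0.2467]
F [ 0.3446 -0.292  -2.7388] M [ 0.0069  0.0286 -0.0036] w 0.023498187961083515 q [ 0.1699  0.3064  1.4682 -0.0002  1.3669  0.7378]
```

Emit:
arm_command:
  increments: [0,0,0,-0.05,0,0,1,0,0,0,0,0,0,1]

```text
clock: 13.48
position: [0.5696, 0.1684, 0.4017]
ee_rot: [-0.679, 0.679, -0.198, 0.198]
contact_force: [-0.5, -0.1, -2.8]
width: 0.0235
```

```bash
python3 -c "
from h import *
st()"
```

```text
t 13.47 p [0.5696 0.1684 0.4017] yaw -32.54 y [ 0.0001 -0.0002 -1.    ] grasp [0.5696 0.1683 0.2467]
F [-0.5017 -0.079  -2.8258] M [-0.0114  0.0451  0.0519] w 0.023480036897276388 q [ 0.1704  0.306   1.4687 -0.0002  1.3667  0.7384]
```

Emit:
arm_command:
  increments: [0,0,0,-0.05,0,0,1,0,0,0,0,0,0,1]

```text
clock: 13.72
position: [0.5692, 0.1686, 0.4017]
ee_rot: [-0.679, 0.679, -0.198, 0.198]
contact_force: [-0.3, 0.6, -2.8]
width: 0.023
```

```bash
python3 -c "
from h import *
st()"
```

```text
t 13.72 p [0.5692 0.1686 0.4017] yaw -32.55 y [-0.     -0.0001 -1.    ] grasp [0.5692 0.1686 0.2467]
F [-0.3029  0.6405 -2.8029] M [0.0271 0.0242 0.0802] w 0.023027324323815133 q [ 0.1709  0.3056  1.4695 -0.0001  1.3666  0.739 ]
```

Emit:
arm_command:
  increments: [0,0,0,-0.1,0,0,1,0,0,0,0,0,0,1]

```text
clock: 13.98
position: [0.5682, 0.1692, 0.4017]
ee_rot: [-0.679, 0.679, -0.198, 0.198]
contact_force: [-0.0, -0.0, -3.2]
width: 0.0232
```

```bash
python3 -c "
from h import *
st()"
```

```text
t 13.97 p [0.5682 0.1692 0.4017] yaw -32.54 y [-0.0001 -0.0001 -1.    ] grasp [0.5682 0.1692 0.2467]
F [-0.0488 -0.0182 -3.2236] M [0.0534 0.0266 0.023 ] w 0.023204450683904018 q [ 0.1721  0.3045  1.471  -0.      1.3661  0.7401]
```

Emit:
arm_command:
  increments: [0,0,0,-0.05,0,0,1,0,0,0,0,0,0,1]

```text
clock: 14.22
position: [0.5679, 0.1695, 0.4017]
ee_rot: [-0.679, 0.679, -0.198, 0.198]
contact_force: [-0.3, -0.0, -3.3]
width: 0.0234
```

```bash
python3 -c "
from h import *
st()"
```

```text
t 14.22 p [0.5679 0.1695 0.4017] yaw -32.54 y [-0.0001 -0.0001 -1.    ] grasp [0.5679 0.1695 0.2467]
F [-0.2904 -0.0492 -3.3254] M [ 0.0049 -0.0144  0.0044] w 0.023437743939443333 q [ 0.1727  0.3041  1.4716 -0.0001  1.3659  0.7407]
```

Emit:
arm_command:
  increments: [0,0,0,-0.05,0,0,1,0,0,0,0,0,0,1]

```text
clock: 14.48
position: [0.5675, 0.1697, 0.4017]
ee_rot: [-0.679, 0.679, -0.198, 0.198]
contact_force: [0.0, -0.1, -2.1]
width: 0.0233
```

```bash
python3 -c "
from h import *
st()"
```

```text
t 14.47 p [0.5675 0.1697 0.4017] yaw -32.54 y [ 0.     -0.0001 -1.    ] grasp [0.5675 0.1697 0.2467]
F [ 0.0036 -0.1404 -2.1445] M [ 0.0101 -0.0048 -0.0302] w 0.02331542328844085 q [ 0.1733  0.3036  1.4723 -0.0001  1.3656  0.7412]
```

```bash
python3 look.py 6 .5675 .166
```

```text
t 14.47 p [0.5675 0.1697 0.4017] yaw -32.54 y [ 0.     -0.0001 -1.    ] grasp [0.5675 0.1697 0.2467]
F [ 0.0036 -0.1404 -2.1445] M [ 0.0101 -0.0048 -0.0302] w 0.02331542328844085 q [ 0.1733  0.3036  1.4723 -0.0001  1.3656  0.7412]
mouth z 0.07067033404492433
```

View pics/ov6.png

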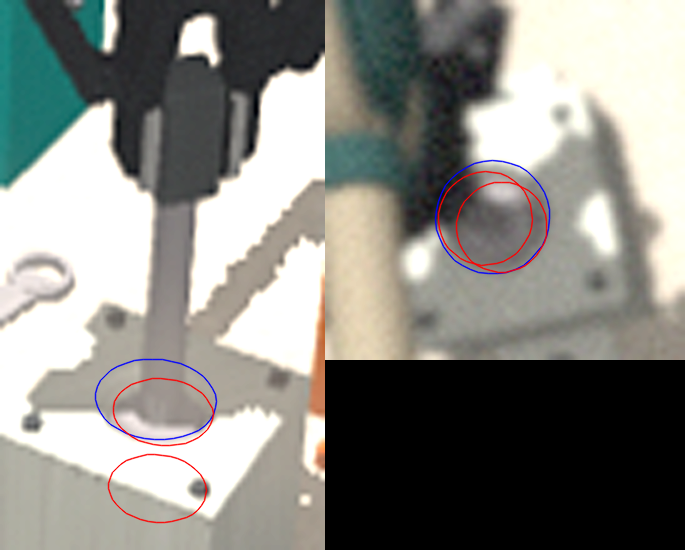

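Emit:
arm_command:
  increments: [0,0,0,-0.05,0,0,1,0,0,0,0,0,0,1]

```text
clock: 14.82
position: [0.567, 0.17, 0.4017]
ee_rot: [-0.679, 0.679, -0.198, 0.198]
contact_force: [0.5, 0.1, -2.4]
width: 0.0236
```

```bash
python3 -c "
from h import *
st()"
```

```text
t 14.82 p [0.567  0.17   0.4017] yaw -32.54 y [ 0.0001 -0.0001 -1.    ] grasp [0.567  0.17   0.2467]
F [ 0.5301  0.1299 -2.3588] M [-0.0157 -0.0171  0.0026] w 0.023573126092474046 q [ 0.1738  0.3031  1.4731 -0.0001  1.3654  0.7418]
```

Emit:
arm_command:
  increments: [0,0,0,-0.05,0,0,1,0,0,0,0,0,0,1]

```text
clock: 15.08
position: [0.5666, 0.1703, 0.4017]
ee_rot: [-0.679, 0.679, -0.198, 0.198]
contact_force: [-0.3, 0.2, -2.7]
width: 0.0234
```

```bash
python3 -c "
from h import *
st()"
```

```text
t 15.07 p [0.5666 0.1703 0.4017] yaw -32.55 y [-0.     -0.0001 -1.    ] grasp [0.5666 0.1703 0.2467]
F [-0.2853  0.1617 -2.7141] M [-0.0185 -0.0071  0.0252] w 0.02336432350386062 q [ 0.1744  0.3026  1.4739 -0.0001  1.3652  0.7424]
```

Emit:
arm_command:
  increments: [0,0,0,-0.05,0,0,1,0,0,0,0,0,0,1]

```text
clock: 15.32
position: [0.5662, 0.1706, 0.4017]
ee_rot: [-0.679, 0.679, -0.198, 0.198]
contact_force: [-0.8, -0.3, -2.7]
width: 0.0237
```

```bash
python3 -c "
from h import *
st()"
```

```text
t 15.32 p [0.5662 0.1706 0.4017] yaw -32.54 y [ 0.     -0.0001 -1.    ] grasp [0.5662 0.1705 0.2467]
F [-0.8296 -0.2787 -2.7169] M [ 0.0421 -0.013   0.032 ] w 0.02371135594556674 q [ 0.175   0.3021  1.4745 -0.0001  1.3649  0.7429]
```

Emit:
arm_command:
  increments: [0,0,0,-0.05,0,0,1,0,0,0,0,0,0,1]

```text
clock: 15.58
position: [0.5658, 0.1708, 0.4017]
ee_rot: [-0.679, 0.679, -0.198, 0.198]
contact_force: [0.4, 0.8, -2.4]
width: 0.0238
```

```bash
python3 look.py 7 .5675 .166
```

```text
t 15.57 p [0.5658 0.1708 0.4017] yaw -32.54 y [-0.     -0.0001 -1.    ] grasp [0.5658 0.1708 0.2467]
F [ 0.4214  0.7587 -2.4043] M [-0.0143  0.0015 -0.0057] w 0.023816833072380198 q [ 0.1756  0.3016  1.4753 -0.0001  1.3647  0.7435]
mouth z 0.07065279672527756
```

View pics/ov7.png

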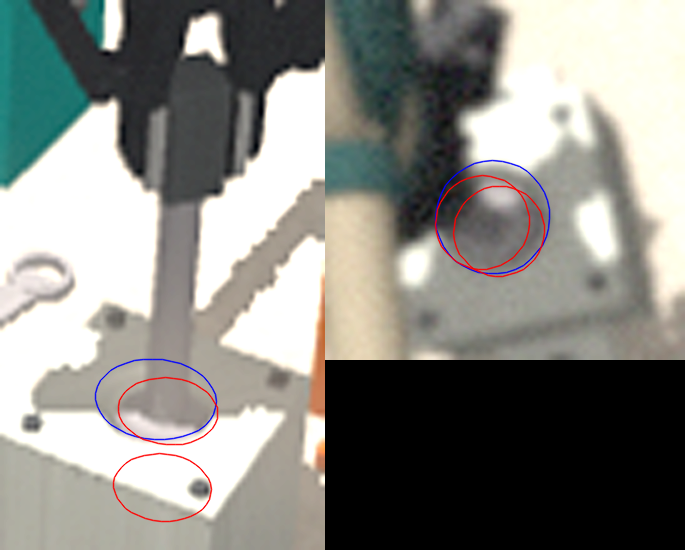

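```bash
python3 -c "
from ov import *
from scipy.optimize import fsolve
def ext(c,r,z):
    q=proj('scene',circ(c,r,z)); return (q[:,0].min()+q[:,0].max())/2, q[:,1].max()
def sol(r,z,u,v): return fsolve(lambda c: np.subtract(ext(c,r,z),(u,v)),[.567,.165],epsfcn=1e-6)
px=lambda x,y: (366+(x+.5)/12-.5, 275+(y+.5)/12-.5)
u,v=px(211.5,487); s=sol(.019,.1195,u,v)
u2,v2=px(207.5,523); b=sol(.023,.115,u2,v2)
print('scene sock',s,'bore',b,b-s)
# vertical slope
for tcp in ((.5721,.1667),(.5675,.1697),(.5658,.1708)):
    q=(proj('scene',[(*tcp,.20),(*tcp,.13),(*tcp,.12)])-[352,230]+.5)*5-.5; print(q)
for k in (5,6,7):
    im=cv2.imread(f'pics/scene{k}.png')[230+40:230+80,352:417].astype(float).mean(2)
    for r in (2,8,15,22,29,36):
        row=im[r]; 
        d=np.gradient(row); c=slice(22,48)
        print(k,270+r,'L',22+np.argmin(d[c]),'R',22+np.argmax(d[c]), row[24:46].astype(int))
" | cut -c1-150
```

```text
scene sock [0.569  0.1679] bore [0.5687 0.1673] [-0.0002 -0.0007]
[[161.6981 230.7977]
 [151.4928 375.5565]
 [150.0927 395.3468]]
[[176.0383 228.4778]
 [165.3055 373.1794]
 [163.8331 392.9628]]
[[181.3113 227.6115]
 [170.385  372.2916]
 [168.8859 392.0725]]
5 272 L 27 R 36 [161 159 164 126  74  61  69  72  73  72  70  64 103 157 165 165 166 164
 163 163 165 167]
5 278 L 27 R 36 [161 160 164 106  68  68  71  71  72  72  69  61 150 159 157 159 162 162
 160 162 164 166]
5 285 L 27 R 35 [159 161 144  90  70  73  75  75  75  73  68 113 156 163 164 165 164 164
 142 139  97  83]
5 292 L 37 R 35 [ 69  96  90  77  77  78  78  78  78  75  77 151 166 146 100  86  87  87
  87  87  86  84]
5 299 L 25 R 46 [ 93  89  80  80  82  81  82  82  82  79  85  90  91  91  90  92  90  90
  90  87  95 107]
5 306 L 25 R 34 [96 85 80 81 83 82 84 83 82 82 93 95 92 92 93 94 92 92 91 91 91 91]
6 272 L 30 R 39 [161 159 159 161 161 166 128  78  66  71  71  71  71  69  61 130 164 166
 163 163 164 167]
6 278 L 30 R 38 [160 159 159 159 159 165  97  63  69  71  72  72  72  67  81 153 165 162
 160 162 164 166]
6 285 L 2
[... 314 characters left out ...]
306 L 28 R 37 [95 96 97 98 84 80 82 83 84 84 83 81 83 91 93 94 93 92 91 91 91 91]
7 272 L 31 R 40 [161 159 160 161 160 163 166 128  77  67  70  71  72  71  68  62 132 163
 164 163 164 166]
7 278 L 31 R 40 [160 159 158 159 158 160 167  99  63  69  71  72  72  72  68  70 154 164
 160 162 164 166]
7 285 L 30 R 39 [158 159 160 158 160 162 123  78  70  73  74  75  74  71  67 131 163 163
 158 157 160 144]
7 292 L 30 R 25 [ 68  93 120 122 136 151  97  73  76  77  78  78  77  75  90  87  84  85
  86  87  88  88]
7 299 L 29 R 46 [ 93  92  92  92  93  85  80  80  81  82  82  81  80  78  86  91  92  91
  91  89  96 107]
7 306 L 29 R 37 [95 97 96 97 98 84 81 82 83 84 83 82 82 86 92 95 93 92 91 91 91 92]
```

```bash
python3 -c "
from ov import *
A=[overlay('scene',f'pics/scene{k}.png',(366,290,36,40),10,[(circ((.5687,.1673),.021,.115),(0,0,255)),(circ((.5687,.1673),.021,.113),(255,0,0))],0) for k in (5,7)]
cv2.imwrite('pics/c7.png',cv2.convertScaleAbs(np.hstack(A),alpha=.85))
"
```

```text
(no output)
```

View pics/c7.png

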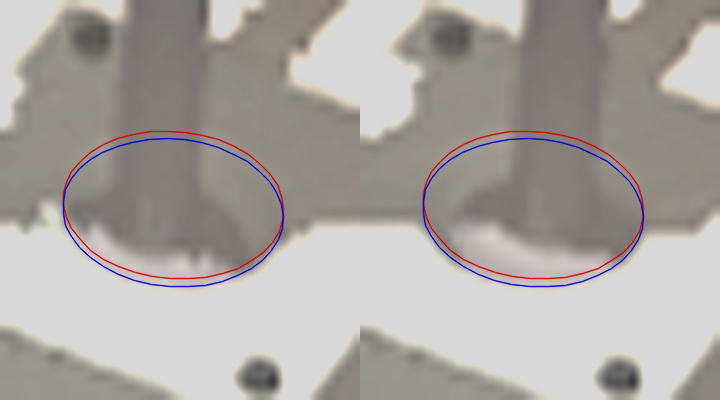

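Emit:
arm_command:
  increments: [0,0,0,0.33,0,-0.09,1,0,0,0,0,0,0,1,0,0,0,0,0,0,1]

```text
clock: 16.05
position: [0.5681, 0.1682, 0.4016]
ee_rot: [-0.679, 0.679, -0.198, 0.198]
contact_force: [-0.1, 0.4, -3.4]
width: 0.0232
```

```bash
python3 look.py 8 .5682 .1664;  python3 -c "
from ov import *
A=[overlay('scene',f'pics/scene8.png',(366,b,36,h),10,[],0) for b,h in ((290,40),(235,55))]
A[0]=cv2.copyMakeBorder(A[0],0,150,0,0,0)
cv2.imwrite('pics/c8.png',cv2.convertScaleAbs(np.hstack(A),alpha=.85))
"
```

```text
t 16.05 p [0.5681 0.1682 0.4016] yaw -32.55 y [-0.0001 -0.     -1.    ] grasp [0.5681 0.1682 0.2466]
F [-0.0654  0.3763 -3.3713] M [ 0.0135  0.0166 -0.0437] w 0.023181571489797315 q [ 0.1704  0.304   1.4719 -0.      1.3658  0.7386]
mouth z 0.07063769059179496
```

View pics/c8.png

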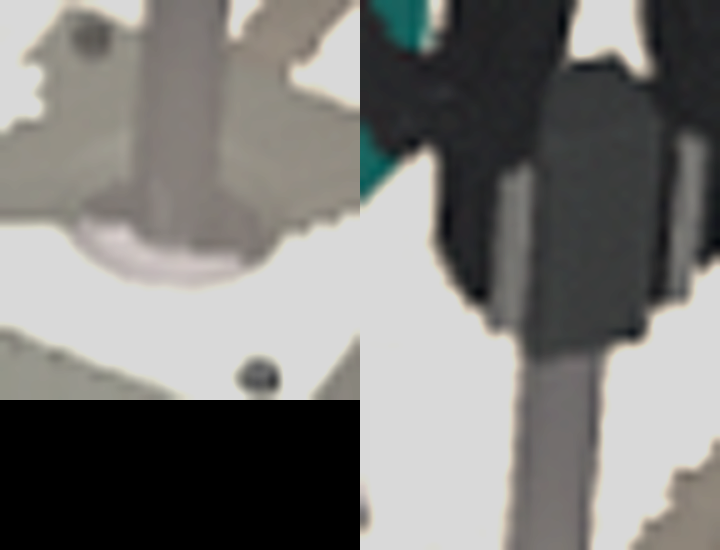

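Emit:
arm_command:
  increments: [0,-0.098,0,-0.025,0,0,1,0,-0.098,0,-0.025,0,0,1,0,-0.098,0,-0.025,0,0,1,0,-0.098,0,-0.025,0,0,1,0,-0.098,0,-0.025,0,0,1,0,-0.098,0,-0.025,0,0,1,0,-0.098,0,-0.025,0,0,1,0,-0.098,0,-0.025,0,0,1]

```text
clock: 17.15
position: [0.5661, 0.1688, 0.4017]
ee_rot: [-0.703, 0.703, 0.077, -0.077]
contact_force: [0.6, 0.3, -2.8]
width: 0.0237
```

Emit:
arm_command:
  increments: [0,0,0,0,0,0,1,0,0,0,0,0,0,1]

```text
clock: 17.4
position: [0.5662, 0.1687, 0.4017]
ee_rot: [-0.703, 0.703, 0.076, -0.076]
contact_force: [0.0, -0.6, -2.5]
width: 0.0233
```

```bash
python3 look.py 9 .5682 .1664;  python3 -c "
from ov import *
A=[overlay('scene',f'pics/scene9.png',(366,b,36,h),10,[],0) for b,h in ((290,40),(235,55))]
A[0]=cv2.copyMakeBorder(A[0],0,150,0,0,0)
cv2.imwrite('pics/c9.png',cv2.convertScaleAbs(np.hstack(A),alpha=.85))
for k in (8,9):
    im=cv2.imread(f'pics/scene{k}.png').astype(float).mean(2)
    for r in (272,276,280,284): 
        x=np.arange(370,400); row=np.interp(np.arange(370,400,.1),x,im[r,370:400]); d=row<118
        i=np.where(d)[0]; print(k,r,370+i[0]/10,[370+j/10 for j in i[np.where(np.diff(i)>1)[0]]][:2],370+i[-1]/10)
"
```

```text
t 17.4 p [0.5662 0.1687 0.4017] yaw 12.3 y [-0.     -0.0001 -1.    ] grasp [0.5662 0.1687 0.2467]
F [ 0.0437 -0.568  -2.452 ] M [ 0.0233  0.014  -0.0048] w 0.023263295363832683 q [ 0.1719  0.3013  1.4758 -0.0001  1.3646 -0.0427]
mouth z 0.07065969275303856
8 272 381.2 [] 390.1
8 276 380.9 [] 389.7
8 280 380.8 [] 389.4
8 284 380.5 [np.float64(389.0)] 399.9
9 272 381.2 [] 390.1
9 276 380.9 [] 389.6
9 280 380.7 [] 389.5
9 284 380.5 [np.float64(389.2)] 399.9
```

View pics/c9.png

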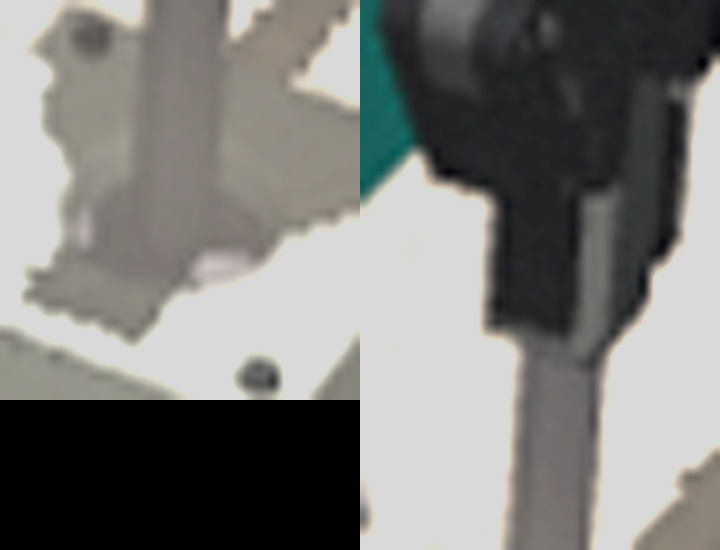

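Emit:
arm_command:
  increments: [0,0,0,0,0.6,0,1,0,0,0,0,0.6,0,1,0,0,0,0,0.6,0,1,0,0,0,0,0.6,0,1,0,0,0,0,0,0,1]

```text
clock: 18.12
position: [0.566, 0.1687, 0.3769]
ee_rot: [-0.703, 0.703, 0.076, -0.077]
contact_force: [-0.3, -1.0, -2.8]
width: 0.0235
```

```bash
python3 -c "
from h import *
st()"
```

```text
t 18.12 p [0.566  0.1687 0.3769] yaw 12.37 y [-0.0015 -0.0003 -1.    ] grasp [0.5658 0.1686 0.2219]
F [-0.2748 -1.0385 -2.7613] M [ 0.0326 -0.0173 -0.0251] w 0.02349496598183732 q [ 0.1719  0.316   1.5166 -0.0001  1.3105 -0.0441]
```

Emit:
arm_command:
  increments: [0,0,0,0,0.3,0,1,0,0,0,0,0.2,0,1,0,0,0,0,0,0,1]

```text
clock: 18.5
position: [0.5661, 0.1687, 0.3726]
ee_rot: [-0.703, 0.703, 0.076, -0.076]
contact_force: [0.4, 0.1, -2.9]
width: 0.0232
```

```bash
python3 -c "
from h import *
st()"
```

```text
t 18.5 p [0.5661 0.1687 0.3726] yaw 12.37 y [-0.0002 -0.0002 -1.    ] grasp [0.5661 0.1687 0.2176]
F [ 0.4081  0.149  -2.8545] M [ 0.0165 -0.     -0.0276] w 0.023200924763651532 q [ 0.1719  0.3186  1.5238 -0.0001  1.2994 -0.0441]
```

Free force is about −2.8 N. I'll lower in 1 mm steps now.

Emit:
arm_command:
  increments: [0,0,0,0,0.15,0,1,0,0,0,0,0,0,1]

```text
clock: 18.75
position: [0.5662, 0.1687, 0.3711]
ee_rot: [-0.703, 0.703, 0.076, -0.076]
contact_force: [0.8, 0.4, -2.3]
width: 0.0236
```

Emit:
arm_command:
  increments: [0,0,0,0,0.15,0,1,0,0,0,0,0,0,1]

```text
clock: 19.0
position: [0.5661, 0.1687, 0.3695]
ee_rot: [-0.703, 0.703, 0.076, -0.076]
contact_force: [0.7, 0.2, -3.0]
width: 0.0235
```

Emit:
arm_command:
  increments: [0,0,0,0,0.1,0,1,0,0,0,0,0,0,1]

```text
clock: 19.25
position: [0.5662, 0.1687, 0.3686]
ee_rot: [-0.703, 0.703, 0.076, -0.076]
contact_force: [0.1, -0.1, -3.2]
width: 0.0235
```

Emit:
arm_command:
  increments: [0,0,0,0,0.1,0,1,0,0,0,0,0,0,1]

```text
clock: 19.5
position: [0.5661, 0.1687, 0.3676]
ee_rot: [-0.703, 0.703, 0.076, -0.076]
contact_force: [-0.0, -0.3, -3.6]
width: 0.0233
```

Emit:
arm_command:
  increments: [0,0,0,0,0.1,0,1,0,0,0,0,0,0,1]

```text
clock: 19.75
position: [0.5661, 0.1687, 0.3665]
ee_rot: [-0.703, 0.703, 0.076, -0.076]
contact_force: [0.1, -0.4, -2.6]
width: 0.0234
```

Emit:
arm_command:
  increments: [0,0,0,0,0.1,0,1,0,0,0,0,0,0,1]

```text
clock: 20.0
position: [0.5661, 0.1687, 0.3656]
ee_rot: [-0.703, 0.703, 0.076, -0.076]
contact_force: [-0.9, 0.3, -2.1]
width: 0.0234
```

Emit:
arm_command:
  increments: [0,0,0,0,0.15,0,1,0,0,0,0,0,0,1]

```text
clock: 20.25
position: [0.5661, 0.1687, 0.364]
ee_rot: [-0.703, 0.703, 0.076, -0.076]
contact_force: [0.3, 0.2, -3.6]
width: 0.0238
```

Emit:
arm_command:
  increments: [0,0,0,0,0.15,0,1,0,0,0,0,0,0,1]

```text
clock: 20.5
position: [0.5661, 0.1687, 0.3625]
ee_rot: [-0.703, 0.703, 0.076, -0.076]
contact_force: [-0.7, -0.2, -3.4]
width: 0.0235
```

Emit:
arm_command:
  increments: [0,0,0,0,0.15,0,1,0,0,0,0,0,0,1]

```text
clock: 20.75
position: [0.5661, 0.1687, 0.361]
ee_rot: [-0.703, 0.703, 0.076, -0.076]
contact_force: [0.4, -0.2, -3.5]
width: 0.0234
```

Emit:
arm_command:
  increments: [0,0,0,0,0.15,0,1,0,0,0,0,0,0,1]

```text
clock: 21.0
position: [0.5661, 0.1687, 0.3595]
ee_rot: [-0.703, 0.703, 0.076, -0.076]
contact_force: [0.9, 0.0, -3.8]
width: 0.0235
```

Emit:
arm_command:
  increments: [0,0,0,0,0.15,0,1,0,0,0,0,0,0,1]

```text
clock: 21.25
position: [0.5661, 0.1687, 0.358]
ee_rot: [-0.703, 0.703, 0.076, -0.076]
contact_force: [-0.5, -0.9, -3.0]
width: 0.0233
```

Emit:
arm_command:
  increments: [0,0,0,0,0.15,0,1,0,0,0,0,0,0,1]

```text
clock: 21.5
position: [0.5662, 0.1687, 0.3568]
ee_rot: [-0.703, 0.703, 0.076, -0.076]
contact_force: [0.6, 0.6, -3.0]
width: 0.0234
```

Emit:
arm_command:
  increments: [0,0,0,0,0.1,0,1,0,0,0,0,0,0,1]

```text
clock: 21.75
position: [0.5662, 0.1687, 0.356]
ee_rot: [-0.703, 0.703, 0.076, -0.076]
contact_force: [-1.2, -0.7, 0.2]
width: 0.0234
```

```bash
python3 look.py 10 .5682 .1664
```

```text
t 21.75 p [0.5662 0.1687 0.356 ] yaw 12.37 y [ 0.0005 -0.     -1.    ] grasp [0.5663 0.1687 0.201 ]
F [-1.199  -0.7006  0.1742] M [-0.0327  0.0465 -0.0186] w 0.02343055637353976 q [ 0.1718  0.3296  1.55   -0.0001  1.2615 -0.0441]
mouth z 0.024972806221749515
```

View pics/ov10.png

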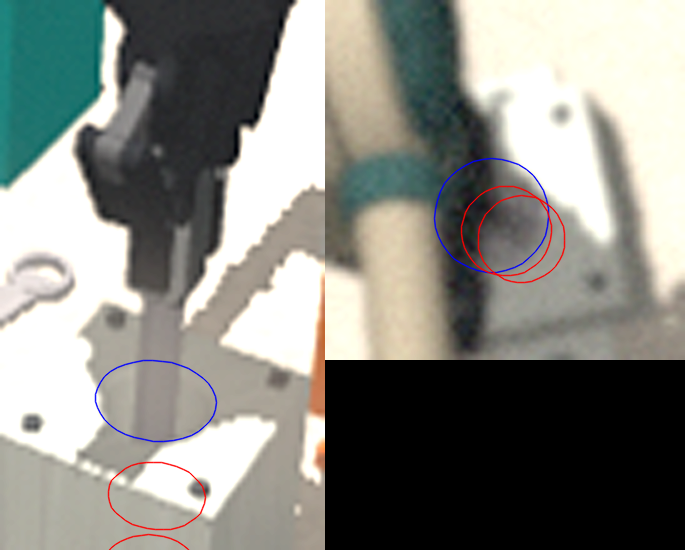

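Emit:
arm_command:
  increments: [0,0,0,0,0.1,0,1,0,0,0,0,0,0,1]

```text
clock: 22.1
position: [0.5662, 0.1687, 0.355]
ee_rot: [-0.703, 0.703, 0.076, -0.076]
contact_force: [-0.5, 0.2, 2.4]
width: 0.0227
```

Emit:
arm_command:
  increments: [0,0,0,0,0.1,0,1,0,0,0,0,0,0,1]

```text
clock: 22.35
position: [0.5662, 0.1687, 0.354]
ee_rot: [-0.703, 0.703, 0.076, -0.076]
contact_force: [-0.2, -0.4, 3.8]
width: 0.0232
```

```bash
python3 -c "
from h import *
st()"
```

```text
t 22.35 p [0.5662 0.1687 0.354 ] yaw 12.38 y [ 0.0006  0.0001 -1.    ] grasp [0.5663 0.1687 0.199 ]
F [-0.1882 -0.4207  3.7717] M [-0.0423  0.2301  0.0251] w 0.023202333743802366 q [ 0.1719  0.331   1.553  -0.0001  1.257  -0.0441]
```

Emit:
arm_command:
  increments: [0,0.04,0,0.01,0,0,1,0,0.04,0,0.01,0,0,1,0,0.04,0,0.01,0,0,1,0,0,0,0,0,0,1]

```text
clock: 22.85
position: [0.5665, 0.1688, 0.3539]
ee_rot: [-0.706, 0.706, 0.034, -0.034]
contact_force: [0.2, 0.6, 3.4]
width: 0.0232
```

```bash
python3 -c "
from h import *
st()"
```

```text
t 22.85 p [0.5665 0.1688 0.3539] yaw 5.55 y [ 0.0004 -0.0001 -1.    ] grasp [0.5665 0.1688 0.1989]
F [0.184  0.6429 3.3817] M [-0.0371  0.2482  0.179 ] w 0.02317134769725877 q [ 0.1719  0.3315  1.5525 -0.0002  1.2573  0.0751]
```

Emit:
arm_command:
  increments: [0,0.04,0,0.01,0,0,1,0,0.04,0,0.01,0,0,1,0,0.04,0,0.01,0,0,1,0,0,0,0,0,0,1]

```text
clock: 23.35
position: [0.5668, 0.1688, 0.3539]
ee_rot: [-0.707, 0.707, -0.008, 0.008]
contact_force: [-0.5, -0.0, 3.3]
width: 0.0234
```

```bash
python3 -c "
from h import *
st()"
```

```text
t 23.35 p [0.5668 0.1688 0.3539] yaw -1.31 y [ 0.0003 -0.0001 -1.    ] grasp [0.5669 0.1688 0.1989]
F [-0.527  -0.0353  3.3244] M [-0.0304  0.2715  0.2669] w 0.023388776520033207 q [ 0.1719  0.332   1.5519 -0.0001  1.2574  0.1947]
```

Emit:
arm_command:
  increments: [0,0.04,0,0.01,0,0,1,0,0.04,0,0.01,0,0,1,0,0.04,0,0.01,0,0,1,0,0,0,0,0,0,1]

```text
clock: 23.85
position: [0.5672, 0.1688, 0.3538]
ee_rot: [0.705, -0.705, 0.05, -0.051]
contact_force: [-0.3, 1.0, 3.4]
width: 0.0233
```

```bash
python3 -c "
from h import *
st()"
```

```text
t 23.85 p [0.5672 0.1688 0.3538] yaw -8.17 y [ 0.0005  0.     -1.    ] grasp [0.5672 0.1688 0.1988]
F [-0.2803  0.9521  3.4148] M [0.09   0.1539 0.1438] w 0.023332844018289407 q [ 0.1717  0.3324  1.5513 -0.0001  1.2574  0.3143]
```

Emit:
arm_command:
  increments: [0,0.04,0,0.01,0,0,1,0,0.04,0,0.01,0,0,1,0,0.04,0,0.01,0,0,1,0,0,0,0,0,0,1]

```text
clock: 24.35
position: [0.5675, 0.1687, 0.3538]
ee_rot: [0.701, -0.701, 0.092, -0.093]
contact_force: [-0.2, -0.2, 2.8]
width: 0.0234
```

```bash
python3 -c "
from h import *
st()"
```

```text
t 24.35 p [0.5675 0.1687 0.3538] yaw -15.04 y [ 0.0005  0.     -1.    ] grasp [0.5676 0.1687 0.1988]
F [-0.1965 -0.2314  2.8454] M [-0.0533  0.1517  0.1544] w 0.02337035415213821 q [ 0.1715  0.3329  1.5507 -0.0001  1.2575  0.434 ]
```

Emit:
arm_command:
  increments: [0,0.04,0,0.01,0,0,1,0,0.04,0,0.01,0,0,1,0,0.04,0,0.01,0,0,1,0,0,0,0,0,0,1]

```text
clock: 24.85
position: [0.5678, 0.1686, 0.3538]
ee_rot: [0.694, -0.694, 0.134, -0.135]
contact_force: [-0.3, 0.0, 3.7]
width: 0.0234
```

```bash
python3 -c "
from h import *
st()"
```

```text
t 24.85 p [0.5678 0.1686 0.3538] yaw -21.92 y [ 0.0006  0.     -1.    ] grasp [0.5679 0.1686 0.1988]
F [-0.3393  0.0183  3.7073] M [0.0728 0.1079 0.1735] w 0.023411820283905295 q [ 0.1713  0.3333  1.5501 -0.0001  1.2576  0.5538]
```

Emit:
arm_command:
  increments: [0,0.04,0,0.01,0,0,1,0,0.04,0,0.01,0,0,1,0,0.04,0,0.01,0,0,1,0,0,0,0,0,0,1]

```text
clock: 25.35
position: [0.5681, 0.1685, 0.3538]
ee_rot: [0.685, -0.685, 0.176, -0.176]
contact_force: [-0.3, 0.1, 4.2]
width: 0.0233
```

```bash
python3 -c "
from h import *
st()"
```

```text
t 25.35 p [0.5681 0.1685 0.3538] yaw -28.78 y [ 0.0006  0.     -1.    ] grasp [0.5682 0.1685 0.1988]
F [-0.2976  0.1051  4.1983] M [0.0648 0.0461 0.1318] w 0.023339218922555093 q [ 0.171   0.3336  1.5496 -0.0001  1.2578  0.6734]
```

Emit:
arm_command:
  increments: [0,0.04,0,0.01,0,0,1,0,0.04,0,0.01,0,0,1,0,0,0,0,0,0,1]

```text
clock: 25.72
position: [0.5682, 0.1684, 0.3538]
ee_rot: [0.677, -0.677, 0.203, -0.203]
contact_force: [0.6, -0.8, 3.9]
width: 0.0233
```

```bash
python3 -c "
from h import *
st()"
```

```text
t 25.73 p [0.5682 0.1684 0.3538] yaw -33.37 y [ 0.0006 -0.     -1.    ] grasp [0.5683 0.1684 0.1988]
F [ 0.6102 -0.8059  3.896 ] M [-0.015  -0.0848  0.1445] w 0.02330289019701657 q [ 0.1708  0.3338  1.5493 -0.0001  1.2579  0.7532]
```

Emit:
arm_command:
  increments: [0,0.04,0,0.01,0,0,1,0,0,0,0,0,0,1]

```text
clock: 25.98
position: [0.5683, 0.1683, 0.3538]
ee_rot: [0.673, -0.673, 0.216, -0.217]
contact_force: [0.9, 0.2, 4.0]
width: 0.0233
```

```bash
python3 -c "
from h import *
st()"
```

```text
t 25.98 p [0.5683 0.1683 0.3538] yaw -35.66 y [ 0.0006 -0.     -1.    ] grasp [0.5684 0.1683 0.1988]
F [0.8773 0.1987 3.9711] M [ 0.0227 -0.0501  0.2507] w 0.023323817049540792 q [ 0.1706  0.3339  1.5492 -0.0001  1.2579  0.7931]
```

Emit:
arm_command:
  increments: [0,0.03,0,0.008,0,0,1,0,0,0,0,0,0,1]

```text
clock: 26.22
position: [0.5684, 0.1683, 0.3537]
ee_rot: [0.67, -0.67, 0.227, -0.227]
contact_force: [1.2, 0.3, 4.8]
width: 0.0234
```

```bash
python3 -c "
from h import *
st()"
```

```text
t 26.23 p [0.5684 0.1683 0.3537] yaw -37.46 y [ 0.0005 -0.0001 -1.    ] grasp [0.5685 0.1683 0.1987]
F [1.1574 0.3168 4.8186] M [ 0.0185 -0.1492  0.1866] w 0.023358047524857168 q [ 0.1706  0.334   1.5491 -0.0001  1.258   0.8244]
```

Emit:
arm_command:
  increments: [0,0.03,0,0.008,0,0,1,0,0,0,0,0,0,1]

```text
clock: 26.48
position: [0.5684, 0.1682, 0.3537]
ee_rot: [0.666, -0.666, 0.237, -0.237]
contact_force: [1.0, 0.1, 4.8]
width: 0.0229
```

```bash
python3 -c "
from h import *
st()"
```

```text
t 26.48 p [0.5684 0.1682 0.3537] yaw -39.2 y [ 0.0004 -0.0001 -1.    ] grasp [0.5685 0.1682 0.1987]
F [1.0354 0.1105 4.7918] M [ 0.0417 -0.2416  0.2051] w 0.02294773911874572 q [ 0.1704  0.3341  1.549  -0.0002  1.2581  0.8547]
```

Emit:
arm_command:
  increments: [0,0.03,0,0.01,0,0,1,0,0,0,0,0,0,1]

```text
clock: 26.72
position: [0.5685, 0.1681, 0.3537]
ee_rot: [0.662, -0.662, 0.247, -0.247]
contact_force: [1.1, 0.1, 3.5]
width: 0.0234
```

```bash
python3 -c "
from h import *
st()"
```

```text
t 26.73 p [0.5685 0.1681 0.3537] yaw -40.93 y [ 0.0004 -0.0001 -1.    ] grasp [0.5686 0.1681 0.1987]
F [1.1301 0.0716 3.5049] M [ 0.0408 -0.2608  0.125 ] w 0.02338665398353931 q [ 0.1703  0.3341  1.5489 -0.0002  1.2582  0.8847]
```

Emit:
arm_command:
  increments: [0,0.03,0,0.01,0,0,1,0,0,0,0,0,0,1]

```text
clock: 26.98
position: [0.5685, 0.1681, 0.3537]
ee_rot: [0.659, -0.659, 0.257, -0.257]
contact_force: [0.8, -0.5, 4.3]
width: 0.0232
```

```bash
python3 -c "
from h import *
st()"
```

```text
t 26.98 p [0.5685 0.1681 0.3537] yaw -42.65 y [ 0.0003 -0.0001 -1.    ] grasp [0.5686 0.1681 0.1987]
F [ 0.7784 -0.4996  4.2687] M [-0.0361 -0.2217  0.2104] w 0.023208239876329567 q [ 0.1702  0.3342  1.5488 -0.0001  1.2583  0.9146]
```

Emit:
arm_command:
  increments: [0,0.03,0,0.01,0,0,1,0,0,0,0,0,0,1]

```text
clock: 27.22
position: [0.5686, 0.1681, 0.3537]
ee_rot: [-0.655, 0.655, -0.267, 0.267]
contact_force: [0.9, -0.5, 3.8]
width: 0.0232
```

```bash
python3 -c "
from h import *
st()"
```

```text
t 27.23 p [0.5686 0.1681 0.3537] yaw -44.36 y [ 0.0002 -0.0001 -1.    ] grasp [0.5686 0.1681 0.1987]
F [ 0.883  -0.4926  3.7684] M [ 0.0599 -0.3302  0.2091] w 0.023238496611898904 q [ 0.1701  0.3343  1.5487 -0.0001  1.2584  0.9444]
```

Emit:
arm_command:
  increments: [0,0.03,0,0.03,0,0.02,1,0,0,0,0,0,0,1]

```text
clock: 27.48
position: [0.5689, 0.168, 0.3537]
ee_rot: [-0.651, 0.651, -0.277, 0.277]
contact_force: [-0.0, 0.9, 4.4]
width: 0.0238
```

```bash
python3 -c "
from h import *
st()"
```

```text
t 27.48 p [0.5689 0.168  0.3537] yaw -46.08 y [-0.0002 -0.     -1.    ] grasp [0.5688 0.168  0.1987]
F [-0.0213  0.8554  4.3675] M [ 0.1209 -0.2633  0.357 ] w 0.023813493615116636 q [ 0.1699  0.3348  1.5481 -0.      1.2589  0.9741]
```

Emit:
arm_command:
  increments: [0,0.03,0,0.01,0,0,1,0,0,0,0,0,0,1]

```text
clock: 27.72
position: [0.5689, 0.1679, 0.3537]
ee_rot: [-0.646, 0.647, -0.286, 0.286]
contact_force: [1.2, -0.4, 4.7]
width: 0.0232
```

```bash
python3 -c "
from h import *
st()"
```

```text
t 27.73 p [0.5689 0.1679 0.3537] yaw -47.79 y [-0.0001 -0.     -1.    ] grasp [0.5689 0.1679 0.1987]
F [ 1.181  -0.4034  4.725 ] M [ 0.1504 -0.2462  0.3777] w 0.023239010072011648 q [ 0.1698  0.3349  1.548  -0.      1.2589  1.0039]
```

Emit:
arm_command:
  increments: [0,0.03,0,0.01,0,0,1,0,0,0,0,0,0,1]

```text
clock: 27.98
position: [0.569, 0.1679, 0.3536]
ee_rot: [-0.642, 0.642, -0.296, 0.296]
contact_force: [2.2, 1.0, 3.8]
width: 0.0232
```

```bash
python3 -c "
from h import *
st()"
```

```text
t 27.98 p [0.569  0.1679 0.3536] yaw -49.52 y [-0.0002 -0.     -1.    ] grasp [0.569  0.1679 0.1986]
F [2.1821 0.9755 3.7895] M [ 0.1034 -0.1196  0.4456] w 0.023192002698547945 q [0.1696 0.3349 1.548  0.     1.2589 1.0338]
```

Emit:
arm_command:
  increments: [0,-0.03,0,-0.008,0,0,1,0,-0.03,0,-0.008,0,0,1,0,-0.03,0,-0.008,0,0,1,0,0,0,0,-0.1,0,1,0,0,0,0,-0.08,0,1,0,0,0,0,0,0,1]

```text
clock: 28.72
position: [0.5688, 0.168, 0.3551]
ee_rot: [-0.655, 0.655, -0.267, 0.267]
contact_force: [1.0, 1.3, 1.1]
width: 0.0237
```

```bash
python3 -c "
from h import *
st()"
```

```text
t 28.73 p [0.5688 0.168  0.3551] yaw -44.35 y [-0.0005 -0.0002 -1.    ] grasp [0.5687 0.168  0.2001]
F [1.0178 1.3226 1.1082] M [ 0.1785 -0.3224  0.2573] w 0.023658971083295403 q [ 0.1699  0.3338  1.5458 -0.0001  1.2625  0.944 ]
```

Emit:
arm_command:
  increments: [0,0,0,0,-0.04,0,1,0,0,0,0,0,0,0.65,0,0,0,0,0,0,0.55,0,0,0,0,0,0,0.4,0,0,0,0,0,0,0.2,0,0,0,0,0,0,0,0,0,0,0,0,0,0]
  grip_force: 20

```text
clock: 29.6
position: [0.5689, 0.168, 0.3559]
ee_rot: [-0.655, 0.655, -0.267, 0.267]
contact_force: [-0.1, -0.7, -0.8]
width: 0.0854
```

```bash
python3 look.py 11 .5682 .1664; python3 -c "
import cv2
im=cv2.imread('pics/scene11.png')[150:350,300:460]; cv2.imwrite('pics/c11.png',cv2.convertScaleAbs(cv2.resize(im,None,fx=3,fy=3,interpolation=2),alpha=1.5))"
```

```text
t 29.6 p [0.5689 0.168  0.3559] yaw -44.35 y [ 0.0001 -0.0001 -1.    ] grasp [0.5689 0.168  0.2009]
F [-0.1402 -0.6542 -0.8395] M [0.0217 0.0179 0.0208] w 0.08535046010631872 q [ 0.1699  0.3332  1.5447 -0.0001  1.2636  0.9439]
mouth z 0.02489174602774096
```

View pics/c11.png

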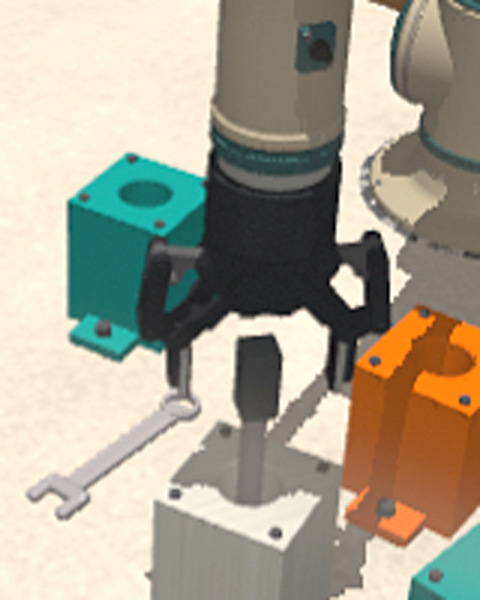

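Emit:
arm_command:
  increments: [0,0,0,0,-1,0,0,0,0,0,0,-2,0,0,0,0,0,0,-3,0,0,0,0,0,0,-4,0,0,0,0,0,0,-4,0,0,0,0,0,0,0,0,0]

```text
clock: 30.45
position: [0.5691, 0.1681, 0.5006]
ee_rot: [0.656, -0.653, 0.264, -0.27]
contact_force: [0.0, -0.5, -1.0]
width: 0.0854
```

```bash
python3 look.py 12 .5682 .1664; python3 -c "
from ov import *
a=overlay('scene','pics/scene12.png',(350,170,60,170),4,[],0)
b=cv2.imread('pics/scene12.png')[100:400,200:450]; b=cv2.resize(b,None,fx=2,fy=2)
a=cv2.copyMakeBorder(a,0,max(0,b.shape[0]-a.shape[0]),0,0,0)[:600]; b=cv2.copyMakeBorder(b,0,a.shape[0]-b.shape[0],0,0,0)
cv2.imwrite('pics/c12.png',np.hstack([a,b]))
im=cv2.imread('pics/scene12.png').astype(float).mean(2)
for r in (250,256,262,268,274,280): 
    x=np.arange(370,400); row=np.interp(np.arange(370,400,.1),x,im[r,370:400]); i=np.where(row<118)[0]; print(r,370+i[0]/10,370+i[-1]/10)
print(proj('scene',[(.567,.1665,.2),(.567,.1665,.15)]))
"
```

```text
t 30.45 p [0.5691 0.1681 0.5006] yaw -44.35 y [ 0.0088  0.0014 -1.    ] grasp [0.5704 0.1683 0.3456]
F [ 0.007  -0.4878 -0.9966] M [-0.0141  0.0517  0.0059] w 0.08539378549998589 q [ 0.17    0.2659  1.2866 -0.0001  1.5802  0.944 ]
mouth z 0.16958058065146514
250 370.0 370.9Traceback (most recent call last):
  File "<string>", line 9, in <module>
    x=np.arange(370,400); row=np.interp(np.arange(370,400,.1),x,im[r,370:400]); i=np.where(row<118)[0]; print(r,370+i[0]/10,370+i[-1]/10)
                                                                                                                    ~^^^
IndexError: index 0 is out of bounds for axis 0 with size 0
```

View pics/c12.png

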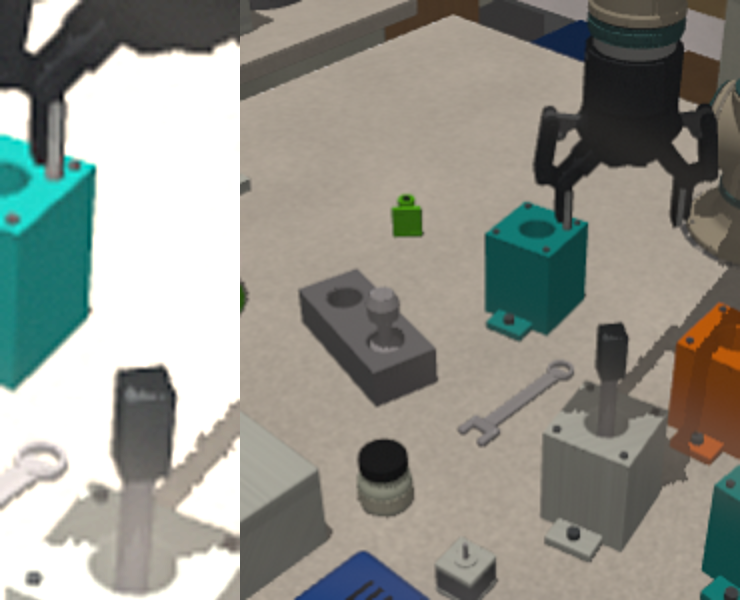

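```bash
python3 -c "
from rig import ticket; print(ticket.sign_off())"
```

```text
the job is handed in; nothing more can be done
None
```

I seated the spinner on the nut, turned it clockwise to its stop, released it and handed the job in at about 30.5 s. No verdict came back.

- **Seating:** The socket met no resistance until its mouth was about 15 mm below the nut's top, where fully home is 14 mm. It then met a spring force of about 2 N per mm, so the corners happened to line up without a search. I pressed with about 7 N.
- **Turning:** The torque stayed around 0.13–0.27 N·m. After about 1.0 rad of hand rotation it climbed from about 0.21 to 0.36, 0.38 and then 0.45 N·m. I took that as the stop, then eased back 0.09 rad and raised the hand so it was barely pressing before letting go.
- **Last checks:** The last picture shows the spinner standing upright in the bore and the gripper clear above it. The punch is still in the stand, and the wrench, jar, motor, bracket and look-alike housings in view looked undisturbed. The spool and screwdriver were outside that crop; the arm never went near them.

**What did not agree or was not confirmed:**
- The two cameras differed by up to 8 mm on the handle's position; I used the value that fitted the gripper's known position.
- A sideways probe of the bore gave no usable centre. The socket moved about 8 mm with only one light contact of about 1.4 N, although the stated play is 4 mm. I centred by the images instead.
- The nut's final angle was judged from the torque alone. A last image check of how upright the spinner stands failed on a script error, so I judged that by eye.

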